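# Tighten the gasketed chamber cover in cross order

### The job

The sight-glass cover of the teal leak-test chamber lies on its gasket with all four red wing screws loose. Tighten it evenly by feel, clockwise: first bring each wing screw just snug, in cross order (one, then the diagonally opposite one, then the other two), and only when all four are snug go round crosswise again and turn each one fully home against its stop. Let go at the end, and leave the multimeter and the screwdriver where they lie.

Things in the scene. Friction and masses are not known exactly. Their poses are not given: they have to be found in the camera images.
- chamber: Fixed leak-test chamber: teal console 336 mm wide (y) x 300 deep (x) on a red base tray, 186 mm high at the back; gauge and hose connectors on its rear deck reach 245 mm. Origin: centre of its underside, on the bench; its own -x is the front, +y its left. The front panel slopes up and back at 30 degrees from level: the cover's outward normal leans 30 degrees from vertical toward the chamber's -x.
- cover_centre (a point): Centre of the outer face of the aluminium cover plate (202 mm up the slope x 272 mm wide, on a black rubber gasket), under a round sight-glass ring 100 mm across and 8 mm high. Axes as chamber (level). The four screw axes stand square to the plate, 72 mm up or down the slope and 105 mm left or right of this point.
- grip_near_left (a point): Red wing screw, lower (front) left corner. Point on its axis, 30 mm off the cover. z: screw axis, out of the cover (leans 30 degrees); x: along the wings. The wings are one flat web 80 mm long (x), 10 thick (y), from 19 mm below this point to 10 above (18 at its ends); below it a round boss 32 across. Tightens clockwise seen from outside, about -z. Direction of the wings varies; the screw sinks under 1 mm.
- grip_near_right (a point): Red wing screw, lower (front) right corner. Point on its axis, 30 mm off the cover. z: screw axis, out of the cover (leans 30 degrees); x: along the wings. The wings are one flat web 80 mm long (x), 10 thick (y), from 19 mm below this point to 10 above (18 at its ends); below it a round boss 32 across. Tightens clockwise seen from outside, about -z. Direction of the wings varies; the screw sinks under 1 mm.
- grip_far_left (a point): Red wing screw, upper (rear) left corner. Point on its axis, 30 mm off the cover. z: screw axis, out of the cover (leans 30 degrees); x: along the wings. The wings are one flat web 80 mm long (x), 10 thick (y), from 19 mm below this point to 10 above (18 at its ends); below it a round boss 32 across. Tightens clockwise seen from outside, about -z. Direction of the wings varies; the screw sinks under 1 mm.
- grip_far_right (a point): Red wing screw, upper (rear) right corner. Point on its axis, 30 mm off the cover. z: screw axis, out of the cover (leans 30 degrees); x: along the wings. The wings are one flat web 80 mm long (x), 10 thick (y), from 19 mm below this point to 10 above (18 at its ends); below it a round boss 32 across. Tightens clockwise seen from outside, about -z. Direction of the wings varies; the screw sinks under 1 mm.
- gap_near_left (a joint): Gap (m) under the boss of the lower left wing screw: 0.0001 to 0.0002 at the start, 0 once it bears on the cover (snug). Each reading has about 0.0006 m of noise, so go by feel: the screw turns freely (0.02 N m) for 0.3 to 0.65 rad, different and unseen for each, then at once takes about 0.75 N m. Held still there, it keeps 0.2 N m or more on the fingers. Stays where left.
- squeeze_near_left (a joint): Squeeze (m) of the gasket under the lower left screw: 0 until it bears, 0.00016 at the stop (fully home); noise about 0.0006 m, so go by feel. After first bearing the screw turns 0.5 rad more at about 0.75 N m, then stands solid at its stop, the torque shooting past 1 N m. It still counts as snug up to 0.28 rad past first bearing, as home within 0.1 rad of the stop.
- gap_near_right (a joint): Gap (m) under the boss of the lower right wing screw: 0.0001 to 0.0002 at the start, 0 once it bears on the cover (snug). Each reading has about 0.0006 m of noise, so go by feel: the screw turns freely (0.02 N m) for 0.3 to 0.65 rad, different and unseen for each, then at once takes about 0.75 N m. Held still there, it keeps 0.2 N m or more on the fingers. Stays where left.
- squeeze_near_right (a joint): Squeeze (m) of the gasket under the lower right screw: 0 until it bears, 0.00016 at the stop (fully home); noise about 0.0006 m, so go by feel. After first bearing the screw turns 0.5 rad more at about 0.75 N m, then stands solid at its stop, the torque shooting past 1 N m. It still counts as snug up to 0.28 rad past first bearing, as home within 0.1 rad of the stop.
- gap_far_left (a joint): Gap (m) under the boss of the upper left wing screw: 0.0001 to 0.0002 at the start, 0 once it bears on the cover (snug). Each reading has about 0.0006 m of noise, so go by feel: the screw turns freely (0.02 N m) for 0.3 to 0.65 rad, different and unseen for each, then at once takes about 0.75 N m. Held still there, it keeps 0.2 N m or more on the fingers. Stays where left.
- squeeze_far_left (a joint): Squeeze (m) of the gasket under the upper left screw: 0 until it bears, 0.00016 at the stop (fully home); noise about 0.0006 m, so go by feel. After first bearing the screw turns 0.5 rad more at about 0.75 N m, then stands solid at its stop, the torque shooting past 1 N m. It still counts as snug up to 0.28 rad past first bearing, as home within 0.1 rad of the stop.
- gap_far_right (a joint): Gap (m) under the boss of the upper right wing screw: 0.0001 to 0.0002 at the start, 0 once it bears on the cover (snug). Each reading has about 0.0006 m of noise, so go by feel: the screw turns freely (0.02 N m) for 0.3 to 0.65 rad, different and unseen for each, then at once takes about 0.75 N m. Held still there, it keeps 0.2 N m or more on the fingers. Stays where left.
- squeeze_far_right (a joint): Squeeze (m) of the gasket under the upper right screw: 0 until it bears, 0.00016 at the stop (fully home); noise about 0.0006 m, so go by feel. After first bearing the screw turns 0.5 rad more at about 0.75 N m, then stands solid at its stop, the torque shooting past 1 N m. It still counts as snug up to 0.28 rad past first bearing, as home within 0.1 rad of the stop.
- multimeter: Bystander: yellow and black multimeter lying on its back, 150 x 76 x 45 mm, loose on the bench. Origin: centre of its underside.
- screwdriver: Bystander: screwdriver with green handle lying on the bench, about 190 mm long, loose. Origin: on the bench under its middle, x along it.

How it is judged:
On the way, in this order (a step that is already met when the one before it is completed fails the run):
1. one pair of diagonally opposite screws is snug while the other two are still loose ((((value of joint gap_near_left below 2.5e-05 m and value of joint squeeze_near_left below 9e-05 m) and (value of joint gap_far_right below 2.5e-05 m and value of joint squeeze_far_right below 9e-05 m) and value of joint each of gap_near_right, gap_far_left above 4e-05 m) or ((value of joint gap_near_right below 2.5e-05 m and value of joint squeeze_near_right below 9e-05 m) and (value of joint gap_far_left below 2.5e-05 m and value of joint squeeze_far_left below 9e-05 m) and value of joint each of gap_near_left, gap_far_right above 4e-05 m))), for 0.1 s.
2. all four screws are snug and none is driven home yet (value of joint each of gap_near_left, gap_near_right, gap_far_left, gap_far_right below 2.5e-05 m and value of joint each of squeeze_near_left, squeeze_near_right, squeeze_far_left, squeeze_far_right below 9e-05 m), for 0.1 s.
3. one pair of diagonally opposite screws is fully home while the other two are still only snug ((((value of joint gap_near_left below 2.5e-05 m and value of joint squeeze_near_left above 0.000127 m) and (value of joint gap_far_right below 2.5e-05 m and value of joint squeeze_far_right above 0.000127 m) and (value of joint gap_near_right below 2.5e-05 m and value of joint squeeze_near_right below 9e-05 m) and (value of joint gap_far_left below 2.5e-05 m and value of joint squeeze_far_left below 9e-05 m)) or ((value of joint gap_near_right below 2.5e-05 m and value of joint squeeze_near_right above 0.000127 m) and (value of joint gap_far_left below 2.5e-05 m and value of joint squeeze_far_left above 0.000127 m) and (value of joint gap_near_left below 2.5e-05 m and value of joint squeeze_near_left below 9e-05 m) and (value of joint gap_far_right below 2.5e-05 m and value of joint squeeze_far_right below 9e-05 m)))), for 0.1 s.
At the end, for the whole second after the job is handed in: All four wing screws are fully home: each bears on the cover (gap under 0.025 mm) and has squeezed the gasket by more than 0.127 mm of the 0.16 mm at its stop, that is within about 0.1 rad of the stop (value of joint each of gap_near_left, gap_near_right, gap_far_left, gap_far_right below 2.5e-05 m and value of joint each of squeeze_near_left, squeeze_near_right, squeeze_far_left, squeeze_far_right above 0.000127 m); the robot touches nothing.
It fails at once if a screw is driven well past snug while another is not yet snug ((value of joint squeeze_near_left above 9e-05 m and value of joint any of gap_near_right, gap_far_left, gap_far_right above 4e-05 m) or (value of joint squeeze_near_right above 9e-05 m and value of joint any of gap_near_left, gap_far_left, gap_far_right above 4e-05 m) or (value of joint squeeze_far_left above 9e-05 m and value of joint any of gap_near_left, gap_near_right, gap_far_right above 4e-05 m) or (value of joint squeeze_far_right above 9e-05 m and value of joint any of gap_near_left, gap_near_right, gap_far_left above 4e-05 m)).
It fails at once if the multimeter is pushed from its place (distance of multimeter from where it was at the start of the episode above 0.02 m).
It fails at once if the screwdriver is pushed from its place (distance of screwdriver from where it was at the start of the episode above 0.02 m).
It also fails if it takes over 72 s, if anything falls off the work surface, if the arm or the gripper's body presses on something with over 40 N, if the wrist force passes 120 N, or if a joint passes its speed limit or range.

### The arm

A 6-joint arm with a two-finger parallel gripper is mounted at the origin on the work surface. World frame = base frame: x ahead of the robot, y to its left, z up, the work surface at z = 0. Lengths are in m, angles in rad, forces in N, time in s.
With the tool pointing down it reaches from about 0.3 to 0.775 m from the base axis. Payload 14.6 kg.
Tool frame: the origin (TCP) lies midway between the tips of the shut fingers; the grasp point (between the pads) lies 19 mm behind it (ctrl.pinch_z is the distance from the TCP to the grasp point, in m); z points along the fingers, y is the line along which they close (so a half turn about z gives the same grasp; the last joint's range is limited). The gripper opens to 94 mm and grips with 3 to 60 N. Pads are 16 mm wide; open, the fingers measure 119 mm over their backs; the gripper's body (75 mm by 177 mm) begins 78 mm behind the grasp point.
Start: joints at [1.273, 0.3, 1.521, -0, 1.321, -0.067], TCP at [0.126, 0.535, 0.205] pointing down, gripper open.
Joint ranges: [-3.03, 3.03], [-0.79, 2.21], [0.23, 2.52], [-1.04, 4.18], [0, 3.07], [-2.55, 2.55]. Speed limits (rad/s): [2.22, 2.22, 2.57, 3.14, 3.14, 3.14].

### API

Orientations are given as [roll, pitch, yaw] about the fixed x, y, z axes, in that order (R = Rz(yaw) Ry(pitch) Rx(roll)).
In Python, from station import ctrl gives the robot as it stands.
- The arm moves only by the tool jog_arm, never from a script. Its argument "motion" is a list of rows, each a list of 7 numbers: the shift along the tool's x, y, z in m, then the turn, a rotation vector about the tool's x, y, z in rad, then the opening, from -1 (shut) to 1 (fully open). In form: [[tx, ty, tz, rx, ry, rz, gripper], ...]. A call has 1 to 5 rows; each row shifts and turns the commanded pose from where the row before left it, along the tool's axes as they then stand; what a row does not reach is not made up. A row lasts 1/10 s, in which the tool goes at most 50 mm and 8.59 degrees, less where a joint would pass 70% of its speed; a pose out of reach is approached as far as the arm can. A call is refused whole if a number of a shift passes 0.05 or a number of a turn 0.15, either way. A call with a gripper value outside its range is refused whole. The fingers move at their own pace and stop on an object; "squeeze" is the grip in N (left out, the last holds). Time passes only in rows, so rows that do not move let the fingers close. It gives the time, the measured TCP pose, the force, the opening and the grip force at its end, in the units of the state.
- ctrl.get_obs(): the state, without advancing time (a new reading comes with each control period).
- ctrl.camera(name): name is "scene" or "top"; returns the picture (384x512x3 uint8, red, green, blue); there is no depth.
- ctrl.camera_model(name): a dict with "intrinsics" (3x3 intrinsics, pixels), "rvec" (rotation vector, rad) and "tvec" (3), from world to camera coordinates, as OpenCV has them. Camera axes: x right, y down, z forward; pixel columns grow to the right and rows downward; lengths in m; the calibration is good to about 2 mm. A picture is of the moment at which its call begins. camera_model takes no time and is no camera call.
- ctrl.hand_in(): hands the job in; it is judged then, once.
The state is a dict: "time_s": time; "qpos": joint angles; "joint_vel": joint speeds; "tau": joint torques, N m; "ee_pos": TCP position; "eef_rot": TCP orientation; "force": force on the tool from outside, world axes, zero at the start; "moment": the same for the moment, N m; "grip_width": finger opening in m; "grip_force": force on a finger pad.
Only numpy, scipy, OpenCV 4.12 (cv2) and the standard library are available. Lean on these libraries where they do the work, as an engineer would, in place of code of your own. Each camera call takes 0.05 s, during which the arm holds its last target. There are 200 camera calls.

## Working session

There is one attempt and no reset: what is moved stays moved. The work goes in short steps, Python scripts to look and compute and a tool call to move; the robot and the scene stay as the last step left them, time stands still between calls to the robot, and variables do not carry over. Pictures are saved under pics/ and viewed, at most 10 in all, crops included, and the job is handed in when it is done.

Besides the shell and the picture viewer there is one more tool, called after "Emit:" by a JSON object that holds its "api" and its "payload". jog_arm: Moves the arm, as the interface text tells. Its arguments: {"type":"object","properties":{"motion":{"type":"array"},"squeeze":{"type":"number"}},"required":["motion"]}

```bash
mkdir -p pics; python3 - <<'E'
from station import ctrl
import cv2,numpy as np
for n in ("scene","top"):
    im=ctrl.camera(n); cv2.imwrite(f"pics/{n}0.png",im[:,:,::-1])
    m=ctrl.camera_model(n); R=cv2.Rodrigues(np.array(m["rvec"]))[0]
    print(n,m["intrinsics"],(-R.T@np.array(m["tvec"])).ravel())
print(ctrl.get_obs(),ctrl.pinch_z)
E
```

```text
scene [[447.44184986   0.         259.01520989]
 [  0.         447.44184986 195.51970527]
 [  0.           0.           1.        ]] [ 1.2192039  -0.00695353  1.00505443]
top [[356.22037822   0.         251.44012823]
 [  0.         356.22037822 197.04862539]
 [  0.           0.           1.        ]] [0.54686942 0.03053334 0.81308631]
{'time_s': 0.1, 'qpos': array([ 1.27340520e+00,  3.00375363e-01,  1.52155765e+00,  5.51154329e-06,
        1.32070046e+00, -6.66111891e-02]), 'joint_vel': array([-0.0009834 , -0.00287274, -0.00071944,  0.00169517, -0.00274373,
       -0.00046194]), 'tau': array([ 6.91903733e-04, -5.32641470e+01, -3.53287375e+01,  7.09071779e-02,
        2.34822911e-02, -6.38648635e-05]), 'ee_pos': array([0.12573876, 0.53517554, 0.20494876]), 'eef_rot': array([-3.14055450e+00, -7.46056544e-05,  2.91081131e+00]), 'force': array([-0.97236552, -0.70598953,  0.31892675]), 'moment': array([-0.00401622,  0.01000815, -0.0084557 ]), 'grip_force': 0.0, 'grip_width': 0.09425964370867346} 0.0188
```

View pics/scene0.png

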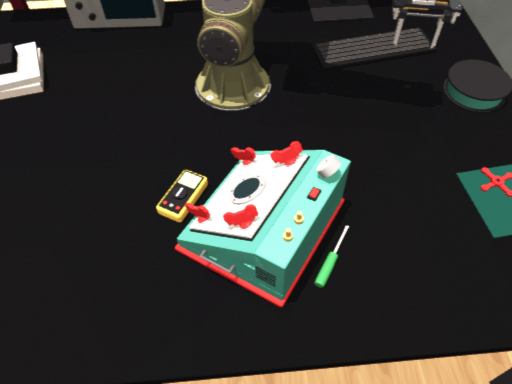

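View pics/top0.png

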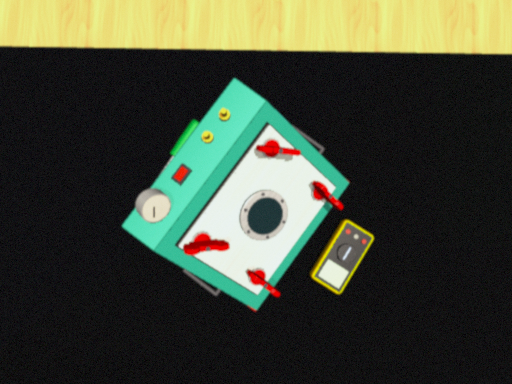

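```bash
cat > h.py <<'E'
import cv2,numpy as np
from station import ctrl
def cam(n):
    m=ctrl.camera_model(n); K=np.array(m["intrinsics"]); R=cv2.Rodrigues(np.array(m["rvec"]))[0]; t=np.array(m["tvec"]).reshape(3,1)
    return K,R,t
def ray(n,p):
    K,R,t=cam(n); return (-R.T@t).ravel(), R.T@np.linalg.inv(K)@np.array([p[0],p[1],1.])
def onplane(n,p,P0,N):
    o,d=ray(n,p); return o+d*(N@(P0-o))/(N@d)
def tri(a,b):
    Ps=[]
    for n in("scene","top"):
        K,R,t=cam(n); Ps.append(K@np.hstack([R,t]))
    X=cv2.triangulatePoints(Ps[0],Ps[1],np.array(a,float).reshape(2,1),np.array(b,float).reshape(2,1)); return (X[:3]/X[3]).ravel()
def proj(n,X):
    K,R,t=cam(n); q=K@(R@np.asarray(X).reshape(3,1)+t); return (q[:2]/q[2]).ravel()
E
python3 - <<'E'
from h import *
Q={}
for n,roi in (("scene",(170,140,330,250)),("top",(165,110,350,310))):
    im=cv2.imread(f"pics/{n}0.png"); x0,y0,x1,y1=roi
    c=im[y0:y1,x0:x1]; hsv=cv2.cvtColor(c,cv2.COLOR_BGR2HSV)
    w=((hsv[...,1]<40)&(hsv[...,2]>140)).astype(np.uint8)
    k,l,s,_=cv2.connectedComponentsWithStats(w); b=1+s[1:,4].argmax(); w=(l==b).astype(np.uint8)
    hull=cv2.convexHull(cv2.findContours(w,0,1)[0][0])
    q=cv2.approxPolyDP(hull,6,True).reshape(-1,2)+[x0,y0]; Q[n]=q; print(n,q.tolist())
    b=cv2.resize(c,None,fx=4 if n=="scene" else 2.8,fy=4 if n=="scene" else 2.8,interpolation=cv2.INTER_CUBIC); cv2.imwrite(f"pics/{n}0z.png",b); print(b.shape)
E
```

```text
scene [[306, 154], [251, 237], [189, 226], [241, 162]]
(440, 640, 3)
top [[270, 125], [334, 188], [255, 293], [179, 243]]
(560, 518, 3)
```

View pics/scene0z.png

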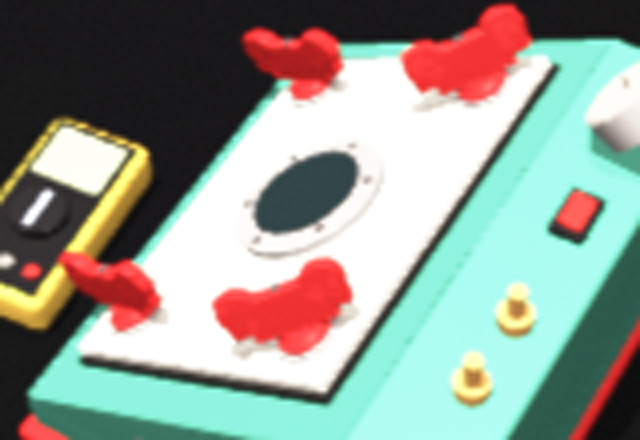

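View pics/top0z.png

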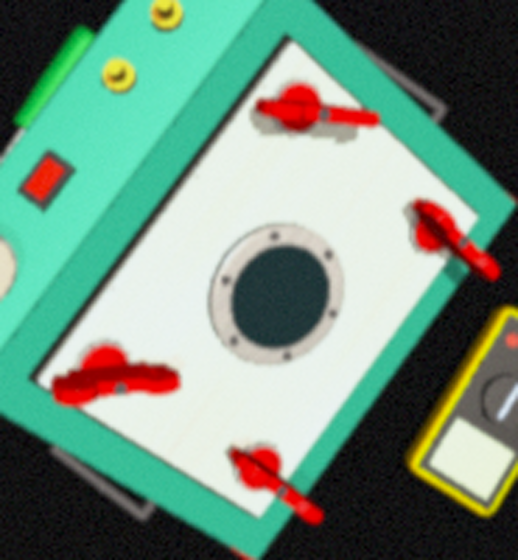

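```bash
cat >> h.py <<'E'
def frame(p):
    x,y,z,a=p; c,s=np.cos(np.pi/6),np.sin(np.pi/6)
    Rz=cv2.Rodrigues(np.array([0,0,a]))[0]
    up=Rz@[c,0,s]; left=Rz@[0,1,0]; n=Rz@[-s,0,c]
    return np.array([x,y,z]),up,left,n
E
python3 - <<'E'
from h import *
from scipy.optimize import least_squares
T={k:(np.array(v)/2.8+[165,110]) for k,v in dict(a=(288,38),b=(478,213),c=(262,516),d=(36,380)).items()}
S={k:(np.array(v)/4+[170,140]) for k,v in dict(d=(555,62),a=(325,395),b=(82,355)).items()}
for k in S: print(k,tri(S[k],T[k]).round(4))
A=tri(S['a'],T['a']);D=tri(S['d'],T['d']);B=tri(S['b'],T['b'])
print("wide",np.linalg.norm(A-D),"slope",np.linalg.norm(A-B))
# far edge a-d ; up dir = a-b
up=A-B; print(up/np.linalg.norm(up)); yaw=np.arctan2(up[1],up[0])
_,u,l,n=frame([0,0,0,yaw]); s=np.sign((A-D)@l); print("yaw",yaw,"a is left",s)
co=dict(a=(1,s),b=(-1,s),c=(-1,-s),d=(1,-s))
def f(p):
    o,u,l,n=frame(p); r=[]
    for k,(i,j) in co.items():
        X=o+u*i*.101+l*j*.136
        r+=list(proj("top",X)-T[k])
        if k in S: r+=list(proj("scene",X)-S[k])
    return np.array(r)
g=least_squares(f,[*((B+D)/2),yaw]); print(g.x.round(4),f(g.x).round(1))
np.save("pose.npy",g.x)
o,u,l,n=frame(g.x)
hs=[cv2.cvtColor(cv2.imread(f"pics/{k}0.png"),cv2.COLOR_BGR2HSV) for k in("scene","top")]
for nm,i,j in(("NL",-1,1),("NR",-1,-1),("FL",1,1),("FR",1,-1)):
    P=o+u*i*.072+l*j*.105; G=P+n*.03
    print(nm,G.round(4),"grip px",proj("scene",G).round(),proj("top",G).round())
    for q,name in enumerate(("scene","top")):
        h=hs[q]; m=((h[...,0]<6)|(h[...,0]>174))&(h[...,1]>180)&(h[...,2]>110)
        ys,xs=np.nonzero(m); C=proj(name,P+n*.035); k=np.hypot(xs-C[0],ys-C[1])<34; pts=np.c_[xs,ys][k].astype(float)
        pl=np.array([onplane(name,t,P+n*.032,n)-P for t in pts]); ab=np.c_[pl@u,pl@l]
        ab=ab[np.hypot(*ab.T)<.055]; far=ab[np.hypot(*ab.T)>.022]
        # extreme points both sides
        d=ab-0; w,v=np.linalg.eigh(np.cov(d.T)); e=v[:,1]; t=d@e
        print("  ",name,"angle(from up toward left)",round(np.degrees(np.arctan2(e[1],e[0]))%180,1),"ends",d[t.argmin()].round(3),d[t.argmax()].round(3),len(ab))
E
```

```text
d [0.4997 0.1702 0.1752]
a [0.7235 0.0118 0.176 ]
b [ 0.622  -0.1325  0.0779]
wide 0.27415143260003294 slope 0.20181386422753234
[0.50262095 0.71470799 0.48637914]
yaw 0.9578900856450463 a is left -1.0
[0.5611 0.0165 0.1274 0.9619] [-0.5  0.1 -1.3 -0.7 -1.7 -0.5 -1.1  0.3 -1.6 -1.  -0.3  0.2 -2.6 -0.5]
NL [0.4307 0.0131 0.1174] grip px [243. 155.] [262. 281.]
   scene angle(from up toward left) 159.8 ends [ 0.045 -0.023] [-0.051  0.02 ] 218
   top angle(from up toward left) 173.7 ends [ 0.042 -0.002] [-0.053  0.007] 272
NR [ 0.603  -0.107   0.1174] grip px [198. 212.] [325. 193.]
   scene angle(from up toward left) 165.8 ends [ 0.044 -0.016] [-0.053  0.015] 168
   top angle(from up toward left) 3.5 ends [0.039 0.001] [-0.054 -0.003] 245
FL [0.502  0.1154 0.1894] grip px [286. 154.] [205. 246.]
   scene angle(from up toward left) 43.5 ends [0.022 0.039] [-0.033 -0.016] 370
   top angle(from up toward left) 34.3 ends [0.033 0.019] [-0.037 -0.02 ] 484
FR [ 0.6743 -0.0047  0.1894] grip px [241. 217.] [276. 149.]
   scene angle(from up toward left) 19.8 ends [0.037 0.011] [-0.049 -0.004] 346
   top angle(from up toward left) 30.1 ends [0.032 0.02 ] [-0.042 -0.023] 296
```

```bash
python3 - <<'E'
from h import *
o,u,l,n=frame(np.load("pose.npy"))
tt=dict(NL=((237,456),(316,517)),NR=((418,207),(493,272)),FL=((60,388),(176,379)),FR=((262,105),(376,118)))
ss=dict(NL=((255,42),(328,40)),NR=((75,262),(148,282)),FL=((417,60),(510,18)),FR=((230,305),(330,270)))
for nm,i,j in(("NL",-1,1),("NR",-1,-1),("FL",1,1),("FR",1,-1)):
    P=o+u*i*.072+l*j*.105
    for name,d,sc,of in(("top",tt,2.8,(165,110)),("scene",ss,4,(170,140))):
      for h in(.034,.044):
        E=[onplane(name,np.array(p)/sc+of,P+n*h,n)-P for p in d[nm]]; e=E[1]-E[0]; m=(E[0]+E[1])/2
        print(nm,name,h,"ang",round(np.degrees(np.arctan2(e@l,e@u))%180,1),"len",round(np.linalg.norm(e),3),"mid up,left",round(m@u,4),round(m@l,4))
E
```

```text
NL top 0.034 ang 175.4 len 0.085 mid up,left -0.0044 0.002
NL top 0.044 ang 175.4 len 0.083 mid up,left 0.0031 0.0005
NL scene 0.034 ang 179.9 len 0.067 mid up,left -0.0093 0.0149
NL scene 0.044 ang 179.9 len 0.066 mid up,left 0.0059 0.0026
NR top 0.034 ang 0.8 len 0.085 mid up,left -0.006 0.001
NR top 0.044 ang 0.8 len 0.084 mid up,left 0.0016 0.0032
NR scene 0.034 ang 172.5 len 0.077 mid up,left -0.0068 0.01
NR scene 0.044 ang 172.5 len 0.075 mid up,left 0.0083 0.0017
FL top 0.034 ang 34.9 len 0.075 mid up,left -0.0035 -0.0008
FL top 0.044 ang 34.9 len 0.073 mid up,left 0.0014 -0.0023
FL scene 0.034 ang 37.3 len 0.063 mid up,left -0.0054 0.0118
FL scene 0.044 ang 37.3 len 0.061 mid up,left 0.007 -0.0004
FR top 0.034 ang 31.2 len 0.082 mid up,left -0.0052 -0.0024
FR top 0.044 ang 31.2 len 0.081 mid up,left -0.0002 -0.0001
FR scene 0.034 ang 30.9 len 0.063 mid up,left -0.0091 0.0105
FR scene 0.044 ang 30.9 len 0.061 mid up,left 0.0034 0.0021
```

```bash
cat >> h.py <<'E'
from scipy.spatial.transform import Rotation as Ro
IJ=dict(NL=(-1,1),NR=(-1,-1),FL=(1,1),FR=(1,-1))
def target(nm,h,th,du=0,dl=0):
    o,u,l,n=frame(np.load("pose.npy")); i,j=IJ[nm]
    P=o+u*(i*.072+du)+l*(j*.105+dl)+n*h
    x=np.cos(th)*u+np.sin(th)*l; z=-n
    return P,np.c_[x,np.cross(z,x),z]
def plan(nm,h,th,N,du=0,dl=0):
    ob=ctrl.get_obs(); p=ob["ee_pos"]; R=Ro.from_euler("xyz",ob["eef_rot"]).as_matrix()
    P,T=target(nm,h,th,du,dl); rv=Ro.from_matrix(R.T@T).as_rotvec()
    print("t",ob["time_s"],"q",ob["qpos"].round(2),"rv",rv.round(3),"d tool",(R.T@(P-p)).round(4),"row ang",np.linalg.norm(rv)/N)
    for k in range(N):
        Rk=R@Ro.from_rotvec(rv*k/N).as_matrix(); d=Rk.T@(P-p)/N
        print([*map(float,d.round(3)),*map(float,(rv/N).round(3))])
def feel():
    ob=ctrl.get_obs(); o,u,l,n=frame(np.load("pose.npy")); R=Ro.from_euler("xyz",ob["eef_rot"]).as_matrix()
    x=R[:,0]; print("t",round(ob["time_s"],2),"q",ob["qpos"].round(2),"th",round(float(np.arctan2(x@l,x@u)),3),"Ftool",(R.T@ob["force"]).round(2),"Mtool",(R.T@ob["moment"]).round(3),"tau6",ob["tau"][5].round(3),"w",round(ob["grip_width"],4),"gf",ob["grip_force"],"tilt",(R.T@-n)[:2].round(3))
E
python3 -c "
from h import *
plan('NL',.16,-.07,16)"
```

```text
t 0.1 q [ 1.27  0.3   1.52  0.    1.32 -0.07] rv [-0.503  0.368  1.965] d tool [-0.3923 -0.4989 -0.0245] row ang 0.12885600783883316
[-0.025, -0.031, -0.002, -0.031, 0.023, 0.123]
[-0.028, -0.028, -0.003, -0.031, 0.023, 0.123]
[-0.031, -0.024, -0.005, -0.031, 0.023, 0.123]
[-0.034, -0.02, -0.006, -0.031, 0.023, 0.123]
[-0.036, -0.015, -0.007, -0.031, 0.023, 0.123]
[-0.037, -0.011, -0.009, -0.031, 0.023, 0.123]
[-0.038, -0.006, -0.01, -0.031, 0.023, 0.123]
[-0.038, -0.001, -0.011, -0.031, 0.023, 0.123]
[-0.038, 0.004, -0.012, -0.031, 0.023, 0.123]
[-0.037, 0.009, -0.012, -0.031, 0.023, 0.123]
[-0.035, 0.014, -0.013, -0.031, 0.023, 0.123]
[-0.033, 0.019, -0.013, -0.031, 0.023, 0.123]
[-0.03, 0.023, -0.013, -0.031, 0.023, 0.123]
[-0.026, 0.027, -0.013, -0.031, 0.023, 0.123]
[-0.023, 0.03, -0.013, -0.031, 0.023, 0.123]
[-0.019, 0.033, -0.012, -0.031, 0.023, 0.123]
```

Emit:
{"api": "jog_arm", "payload": {"motion": [[-0.025,-0.031,-0.002,-0.031,0.023,0.123,1],[-0.028,-0.028,-0.003,-0.031,0.023,0.123,1],[-0.031,-0.024,-0.005,-0.031,0.023,0.123,1],[-0.034,-0.02,-0.006,-0.031,0.023,0.123,1],[-0.036,-0.015,-0.007,-0.031,0.023,0.123,1]], "squeeze": 60}}

```text
time_s: 0.6
ee_pos: [0.2104, 0.3543, 0.2136]
eef_rot: [3.029, -0.155, 2.298]
force: [1.3, 0.4, 0.7]
grip_width: 0.0939
grip_force: 0.0
```

Emit:
{"api": "jog_arm", "payload": {"motion": [[-0.037,-0.011,-0.009,-0.031,0.023,0.123,1],[-0.038,-0.006,-0.01,-0.031,0.023,0.123,1],[-0.038,-0.001,-0.011,-0.031,0.023,0.123,1],[-0.038,0.004,-0.012,-0.031,0.023,0.123,1],[-0.037,0.009,-0.012,-0.031,0.023,0.123,1]]}}

```text
time_s: 1.1
ee_pos: [0.2928, 0.1736, 0.2227]
eef_rot: [3.026, -0.345, 1.682]
force: [1.8, 0.9, 0.2]
grip_width: 0.0944
grip_force: 0.0
```

Emit:
{"api": "jog_arm", "payload": {"motion": [[-0.035,0.014,-0.013,-0.031,0.023,0.123,1],[-0.033,0.019,-0.013,-0.031,0.023,0.123,1],[-0.03,0.023,-0.013,-0.031,0.023,0.123,1],[-0.026,0.027,-0.013,-0.031,0.023,0.123,1],[-0.023,0.03,-0.013,-0.031,0.023,0.123,1]]}}

```text
time_s: 1.6
ee_pos: [0.3773, -0.0078, 0.2312]
eef_rot: [-3.134, -0.499, 1.013]
force: [0.9, 1.1, 0.8]
grip_width: 0.0935
grip_force: 0.0
```

Emit:
{"api": "jog_arm", "payload": {"motion": [[-0.019,0.033,-0.012,-0.031,0.023,0.123,1],[0,0,0,0,0,0,1],[0,0,0,0,0,0,1]]}}

```text
time_s: 1.9
ee_pos: [0.3932, -0.0425, 0.2319]
eef_rot: [-3.096, -0.518, 0.877]
force: [0.1, -0.1, 1.1]
grip_width: 0.094
grip_force: 0.0
```

```bash
python3 -c "
from h import *
plan('NL',.07,-.07,3); feel()
im=ctrl.camera('top'); cv2.imwrite('pics/t1.png',im[100:360,130:380,::-1].repeat(2,0).repeat(2,1))"
```

```text
t 1.9 q [-0.55 -0.15  2.03  0.54  1.28 -0.04] rv [-0.003  0.004 -0.004] d tool [ 0.0012 -0.0008  0.0928] row ang 0.0022137992306758454
[0.0, -0.0, 0.031, -0.001, 0.001, -0.001]
[0.0, -0.0, 0.031, -0.001, 0.001, -0.001]
[0.0, -0.0, 0.031, -0.001, 0.001, -0.001]
t 1.9 q [-0.55 -0.15  2.03  0.54  1.28 -0.04] th -0.074 Ftool [ 0.57  0.13 -1.  ] Mtool [ 0.025 -0.391 -0.03 ] tau6 0.108 w 0.094 gf 0.0 tilt [0.004 0.003]
```

View pics/t1.png

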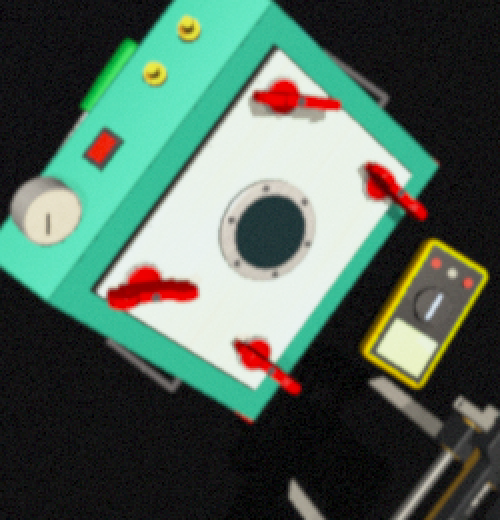

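Emit:
{"api": "jog_arm", "payload": {"motion": [[0.001,-0.001,0.031,0,0,0,1],[0,0,0.031,0,0,0,1],[0,0,0.031,0,0,0,1],[0,0,0.03,0,0,0,1],[0,0,0.024,0,0,0,1]]}}

```text
time_s: 2.45
ee_pos: [0.4341, 0.0212, 0.1042]
eef_rot: [-3.097, -0.517, 0.882]
force: [0.6, 0.9, 0.8]
grip_width: 0.0939
grip_force: 0.0
```

Emit:
{"api": "jog_arm", "payload": {"motion": [[0,0,0,0,0,0,1],[0,0,0,0,0,0,-1],[0,0,0,0,0,0,-1],[0,0,0,0,0,0,-1],[0,0,0,0,0,0,-1]], "squeeze": 15}}

```text
time_s: 2.95
ee_pos: [0.4348, 0.0188, 0.106]
eef_rot: [-3.099, -0.518, 0.879]
force: [-0.1, 0.4, -0.0]
grip_width: 0.065
grip_force: 0.0
```

Emit:
{"api": "jog_arm", "payload": {"motion": [[0,0,0,0,0,0,-1],[0,0,0,0,0,0,-1],[0,0,0,0,0,0,-1]]}}

```text
time_s: 3.25
ee_pos: [0.4346, 0.0191, 0.1054]
eef_rot: [-3.097, -0.518, 0.878]
force: [0.2, 0.8, -0.2]
grip_width: 0.0413
grip_force: 0.0
```

```bash
python3 -c "
from h import *
plan('NL',.016,-.07,1); feel()
im=ctrl.camera('top'); cv2.imwrite('pics/t2.png',cv2.resize(im[200:340,190:350,::-1],None,fx=3.5,fy=3.5))"
```

```text
t 3.25 q [-0.35  0.09  2.13  0.66  0.9  -0.09] rv [-0.003  0.004 -0.003] d tool [-0.0002  0.0002  0.0001] row ang 0.005588631607392362
[-0.0, 0.0, 0.0, -0.003, 0.004, -0.003]
t 3.25 q [-0.35  0.09  2.13  0.66  0.9  -0.09] th -0.073 Ftool [ 0.62 -0.33  0.57] Mtool [ 0.094 -0.34   0.043] tau6 0.006 w 0.0413 gf 0.0 tilt [0.004 0.003]
```

View pics/t2.png

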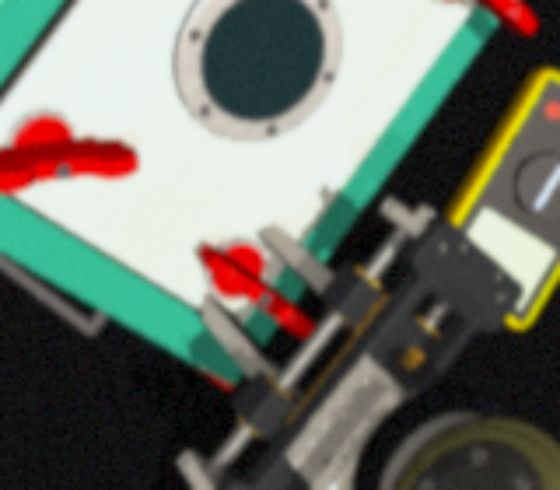

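Emit:
{"api": "jog_arm", "payload": {"motion": [[0,0,0,0,0,0,-1],[0,0,0,0,0,0,-1],[0,0,0,0,0,0,-1],[0,0,0,0,0,0,-1],[0,0,0,0,0,0,-1]]}}

```text
time_s: 3.8
ee_pos: [0.4337, 0.02, 0.1053]
eef_rot: [-3.094, -0.518, 0.878]
force: [-8.9, 3.4, 7.6]
grip_width: 0.01
grip_force: 15.0
```

Emit:
{"api": "jog_arm", "payload": {"motion": [[0,0,0,0,0,0,-1],[0,0,0,0,0,0,-1]]}}

```text
time_s: 4.0
ee_pos: [0.4337, 0.02, 0.1053]
eef_rot: [-3.094, -0.518, 0.878]
force: [-9.0, 4.2, 8.9]
grip_width: 0.0098
grip_force: 15.0
```

```bash
python3 -c "
from h import *
plan('NL',.016,-.07,1); feel()"
```

```text
t 4.0 q [-0.35  0.09  2.14  0.66  0.9  -0.09] rv [-0.006  0.004 -0.003] d tool [-0.0002  0.0015 -0.0001] row ang 0.007463774825047234
[-0.0, 0.001, -0.0, -0.006, 0.004, -0.003]
t 4.0 q [-0.35  0.09  2.14  0.66  0.9  -0.09] th -0.073 Ftool [  2.25 -10.01  -8.52] Mtool [ 1.897 -0.082 -0.01 ] tau6 0.014 w 0.0098 gf 14.999886453151703 tilt [0.004 0.006]
```

Emit:
{"api": "jog_arm", "payload": {"motion": [[0,-0.001,0,0,0,0,-1],[0,0,0,0,0,0,-1],[0,0,0,0,0,0,-1]], "squeeze": 60}}

```text
time_s: 4.3
ee_pos: [0.4336, 0.02, 0.1054]
eef_rot: [-3.096, -0.518, 0.878]
force: [-3.5, 2.0, 3.9]
grip_width: 0.0097
grip_force: 60.0
```

```bash
python3 -c "
from h import *
feel()"
```

```text
t 4.3 q [-0.35  0.08  2.14  0.66  0.9  -0.09] th -0.073 Ftool [ 1.34 -4.15 -3.48] Mtool [ 0.91  -0.084 -0.033] tau6 0.021 w 0.0097 gf 59.99947249889374 tilt [0.004 0.003]
```

Emit:
{"api": "jog_arm", "payload": {"motion": [[0,0,0,0,0,0.1,-1],[0,0,0,0,0,0.1,-1],[0,0,0,0,0,0,-1]]}}

```text
time_s: 4.6
ee_pos: [0.4336, 0.02, 0.1053]
eef_rot: [-2.984, -0.497, 0.648]
force: [-4.3, 2.2, 4.4]
grip_width: 0.0095
grip_force: 60.0
```

```bash
python3 -c "
from h import *
feel()"
```

```text
t 4.6 q [-0.35  0.08  2.14  0.66  0.9   0.12] th -0.274 Ftool [ 0.23 -5.05 -4.16] Mtool [ 1.058 -0.257  0.053] tau6 1.964 w 0.0095 gf 60.00264108181 tilt [0.005 0.003]
```

Emit:
{"api": "jog_arm", "payload": {"motion": [[0,0,0,0,0,0.1,-1],[0,0,0,0,0,0,-1]]}}

```text
time_s: 4.8
ee_pos: [0.4336, 0.02, 0.1053]
eef_rot: [-2.933, -0.479, 0.538]
force: [-4.8, 3.1, 3.9]
grip_width: 0.0095
grip_force: 60.0
```

```bash
python3 -c "
from h import *
feel()"
```

```text
t 4.8 q [-0.35  0.08  2.14  0.66  0.9   0.22] th -0.373 Ftool [-0.41 -6.   -3.45] Mtool [ 0.951 -0.335  0.054] tau6 1.483 w 0.0095 gf 60.00245153903961 tilt [0.005 0.002]
```

Emit:
{"api": "jog_arm", "payload": {"motion": [[0,0,0,0,0,0.1,-1],[0,0,0,0,0,0,-1]]}}

```text
time_s: 5.0
ee_pos: [0.4336, 0.02, 0.1054]
eef_rot: [-2.884, -0.456, 0.431]
force: [-4.8, 3.3, 2.9]
grip_width: 0.0097
grip_force: 60.3
```

```bash
python3 -c "
from h import *
feel()"
```

```text
t 5.0 q [-0.35  0.08  2.14  0.66  0.9   0.31] th -0.472 Ftool [-1.36 -5.79 -2.56] Mtool [ 0.925 -0.44  -0.618] tau6 2.214 w 0.0097 gf 60.31285107135773 tilt [0.005 0.001]
```

Emit:
{"api": "jog_arm", "payload": {"motion": [[0,0,0,0,0,0.05,-1],[0,0,0,0,0,0,-1]]}}

```text
time_s: 5.2
ee_pos: [0.4336, 0.02, 0.1053]
eef_rot: [-2.862, -0.444, 0.379]
force: [-4.6, 1.8, 3.9]
grip_width: 0.0099
grip_force: 60.4
```

```bash
python3 -c "
from h import *
feel()"
```

```text
t 5.2 q [-0.35  0.08  2.14  0.66  0.9   0.36] th -0.52 Ftool [-1.61 -4.66 -3.96] Mtool [ 0.911 -0.493 -0.672] tau6 1.481 w 0.0099 gf 60.392088890075684 tilt [0.005 0.001]
```

Emit:
{"api": "jog_arm", "payload": {"motion": [[0,0,0,0,0,0,1],[0,0,0,0,0,0,1],[0,0,0,0,0,0,1],[0,0,0,0,0,0,1]]}}

```text
time_s: 5.6
ee_pos: [0.434, 0.0197, 0.1054]
eef_rot: [-2.862, -0.444, 0.377]
force: [-1.0, 0.2, 0.0]
grip_width: 0.0383
grip_force: 0.0
```

Emit:
{"api": "jog_arm", "payload": {"motion": [[0,0,-0.035,0,0,0,1],[0,0,-0.045,0,0,0,1],[0,0,0,0,0,0,1]]}}

```text
time_s: 5.9
ee_pos: [0.4123, -0.0149, 0.1787]
eef_rot: [-2.867, -0.448, 0.378]
force: [0.9, 0.1, -0.2]
grip_width: 0.0623
grip_force: 0.0
```

```bash
python3 -c "
from h import *
feel(); plan('FR',.09,.54,8,0,.001)"
```

```text
t 5.9 q [-0.46 -0.07  2.09  0.58  1.11  0.41] th -0.52 Ftool [0.67 0.37 0.43] Mtool [-0.076 -0.327  0.031] tau6 0.304 w 0.0623 gf 0.0 tilt [ 0.001 -0.005]
t 5.9 q [-0.46 -0.07  2.09  0.58  1.11  0.41] rv [ 0.004  0.003 -1.06 ] d tool [0.227  0.1097 0.0102] row ang 0.13255282054888667
[0.028, 0.014, 0.001, 0.0, 0.0, -0.133]
[0.026, 0.017, 0.001, 0.0, 0.0, -0.133]
[0.024, 0.021, 0.001, 0.0, 0.0, -0.133]
[0.021, 0.024, 0.001, 0.0, 0.0, -0.133]
[0.018, 0.026, 0.001, 0.0, 0.0, -0.133]
[0.014, 0.028, 0.001, 0.0, 0.0, -0.133]
[0.01, 0.03, 0.001, 0.0, 0.0, -0.133]
[0.006, 0.031, 0.001, 0.0, 0.0, -0.133]
```

Emit:
{"api": "jog_arm", "payload": {"motion": [[0.028,0.014,0,0,0,-0.133,1],[0.026,0.017,0,0,0,-0.133,1],[0.024,0.021,0,0,0,-0.133,1],[0.021,0.024,0,0,0,-0.133,1],[0.018,0.026,0,0,0,-0.133,1]]}}

```text
time_s: 6.4
ee_pos: [0.5637, -0.0239, 0.2182]
eef_rot: [3.061, -0.514, 1.132]
force: [-0.6, -1.9, 0.2]
grip_width: 0.0937
grip_force: 0.0
```

Emit:
{"api": "jog_arm", "payload": {"motion": [[0.014,0.028,0,0,0,-0.133,1],[0.01,0.03,0,0,0,-0.133,1],[0.006,0.031,0,0,0,-0.133,1],[0,0,0,0,0,0,1],[0,0,0,0,0,0,1]]}}

```text
time_s: 6.9
ee_pos: [0.6529, -0.0302, 0.2436]
eef_rot: [2.859, -0.442, 1.566]
force: [-0.9, -0.2, 0.7]
grip_width: 0.0938
grip_force: 0.0
```

```bash
python3 -c "
from h import *
feel(); plan('FR',.016,.54,2,0,.001)
for n,r in(('scene',(130,190,290,270)),('top',(190,90,350,230))):
    im=ctrl.camera(n); cv2.imwrite(f'pics/{n}3.png',cv2.resize(im[r[1]:r[3],r[0]:r[2],::-1],None,fx=3.5,fy=3.5))
a=cv2.imread('pics/scene3.png');b=cv2.imread('pics/top3.png');cv2.imwrite('pics/b3.png',cv2.resize(np.vstack([a,b]),None,fx=.75,fy=.75))"
```

```text
t 6.9 q [-0.3   0.4   1.39  0.53  1.24 -0.38] th 0.54 Ftool [ 0.14 -0.69 -0.98] Mtool [ 0.143 -0.302 -0.035] tau6 -0.258 w 0.0938 gf 0.0 tilt [0.002 0.006]
t 6.9 q [-0.3   0.4   1.39  0.53  1.24 -0.38] rv [-0.006  0.002 -0.   ] d tool [0.0005 0.003  0.0776] row ang 0.0031324227934449726
[0.0, 0.001, 0.039, -0.003, 0.001, -0.0]
[0.0, 0.001, 0.039, -0.003, 0.001, -0.0]
```

View pics/b3.png

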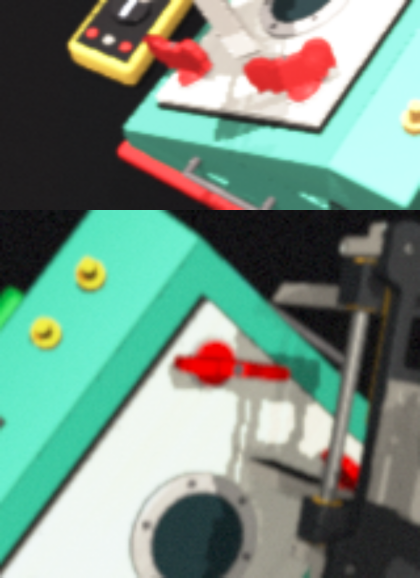

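Emit:
{"api": "jog_arm", "payload": {"motion": [[0,0.002,0.039,-0.003,0,0,1],[0,0.001,0.038,-0.003,0,0,0],[0,0,0,0,0,0,-1],[0,0,0,0,0,0,-1],[0,0,0,0,0,0,-1]], "squeeze": 15}}

```text
time_s: 7.5
ee_pos: [0.6778, -0.0001, 0.1809]
eef_rot: [2.849, -0.441, 1.568]
force: [0.1, 0.2, 0.4]
grip_width: 0.0653
grip_force: 0.0
```

Emit:
{"api": "jog_arm", "payload": {"motion": [[0,0,0,0,0,0,-1],[0,0,0,0,0,0,-1],[0,0,0,0,0,0,-1],[0,0,0,0,0,0,-1],[0,0,0,0,0,0,-1]]}}

```text
time_s: 8.0
ee_pos: [0.6776, 0.0006, 0.179]
eef_rot: [2.851, -0.441, 1.568]
force: [-0.0, -0.3, 0.4]
grip_width: 0.0255
grip_force: 0.0
```

Emit:
{"api": "jog_arm", "payload": {"motion": [[0,0,0,0,0,0,-1],[0,0,0,0,0,0,-1],[0,0,0,0,0,0,-1],[0,0,0,0,0,0,-1]]}}

```text
time_s: 8.4
ee_pos: [0.6768, 0.0008, 0.1786]
eef_rot: [2.854, -0.441, 1.568]
force: [-8.7, 0.2, 2.5]
grip_width: 0.0097
grip_force: 15.0
```

```bash
python3 -c "
from h import *
feel(); plan('FR',.016,.54,1,0,.001)"
```

```text
t 8.4 q [-0.24  0.49  1.41  0.55  1.11 -0.39] th 0.541 Ftool [ 1.17 -7.77 -4.57] Mtool [ 1.66  -0.107  0.035] tau6 0.037 w 0.0097 gf 14.999495297670364 tilt [0.002 0.001]
t 8.4 q [-0.24  0.49  1.41  0.55  1.11 -0.39] rv [-0.001  0.002  0.001] d tool [0.0002 0.0002 0.0017] row ang 0.002245475758615286
[0.0, 0.0, 0.002, -0.001, 0.002, 0.001]
```

Emit:
{"api": "jog_arm", "payload": {"motion": [[0,-0.001,0.001,0,0,0,-1],[0,0,0,0,0,0,-1],[0,0,0,0,0,0.1,-1],[0,0,0,0,0,0.1,-1],[0,0,0,0,0,0,-1]], "squeeze": 60}}

```text
time_s: 8.9
ee_pos: [0.677, 0.0008, 0.1786]
eef_rot: [2.95, -0.49, 1.347]
force: [-6.1, -3.0, 6.3]
grip_width: 0.0096
grip_force: 60.0
```

```bash
python3 -c "
from h import *
feel()"
```

```text
t 8.9 q [-0.24  0.48  1.42  0.55  1.1  -0.19] th 0.338 Ftool [-0.79 -3.71 -8.47] Mtool [ 0.862 -0.365  0.034] tau6 1.654 w 0.0096 gf 60.00496566295624 tilt [ 0.002 -0.002]
```

Emit:
{"api": "jog_arm", "payload": {"motion": [[0,0,0,0,0,0.1,-1],[0,0,0,0,0,0,-1]]}}

```text
time_s: 9.1
ee_pos: [0.677, 0.0008, 0.1786]
eef_rot: [3.004, -0.506, 1.235]
force: [-5.9, -3.6, 7.8]
grip_width: 0.0093
grip_force: 60.0
```

```bash
python3 -c "
from h import *
feel()"
```

```text
t 9.1 q [-0.24  0.48  1.42  0.55  1.1  -0.09] th 0.238 Ftool [-0.86 -3.06 -9.94] Mtool [ 0.634 -0.469  0.038] tau6 1.501 w 0.0093 gf 60.00471532344818 tilt [ 0.001 -0.003]
```

Emit:
{"api": "jog_arm", "payload": {"motion": [[0,0,0,0,0,0.1,-1],[0,0,0,0,0,0,-1]]}}

```text
time_s: 9.3
ee_pos: [0.6771, 0.0007, 0.1786]
eef_rot: [3.059, -0.517, 1.121]
force: [-5.1, -3.1, 5.5]
grip_width: 0.0093
grip_force: 60.0
```

```bash
python3 -c "
from h import *
feel()"
```

```text
t 9.3 q [-0.24  0.48  1.42  0.55  1.1   0.01] th 0.138 Ftool [-1.65 -2.65 -7.51] Mtool [ 0.414 -0.505  0.016] tau6 1.498 w 0.0093 gf 60.00455975532532 tilt [ 0.001 -0.003]
```

Emit:
{"api": "jog_arm", "payload": {"motion": [[0,0,0,0,0,0.05,-1],[0,0,0,0,0,0,-1]]}}

```text
time_s: 9.5
ee_pos: [0.6771, 0.0007, 0.1786]
eef_rot: [3.086, -0.52, 1.066]
force: [-4.6, -3.1, 6.5]
grip_width: 0.0094
grip_force: 60.1
```

```bash
python3 -c "
from h import *
feel()"
```

```text
t 9.5 q [-0.24  0.48  1.42  0.55  1.1   0.06] th 0.091 Ftool [-1.03 -2.08 -8.22] Mtool [ 0.326 -0.555 -0.448] tau6 1.249 w 0.0094 gf 60.075926184654236 tilt [ 0.001 -0.003]
```

Emit:
{"api": "jog_arm", "payload": {"motion": [[0,0,0,0,0,0.06,-1],[0,0,0,0,0,0,-1]]}}

```text
time_s: 9.7
ee_pos: [0.6772, 0.0007, 0.1786]
eef_rot: [3.12, -0.522, 0.997]
force: [-3.6, -3.1, 6.7]
grip_width: 0.0093
grip_force: 60.4
```

```bash
python3 -c "
from h import *
feel()"
```

```text
t 9.7 q [-0.24  0.48  1.42  0.55  1.1   0.12] th 0.031 Ftool [-0.54 -1.17 -8.1 ] Mtool [ 0.276 -0.611 -0.692] tau6 1.631 w 0.0093 gf 60.40478825569153 tilt [ 0.001 -0.003]
```

Emit:
{"api": "jog_arm", "payload": {"motion": [[0,0,0,0,0,0,1],[0,0,0,0,0,0,1],[0,0,0,0,0,0,1],[0,0,0,0,0,0,1]]}}

```text
time_s: 10.1
ee_pos: [0.6769, 0.0013, 0.1775]
eef_rot: [3.122, -0.522, 0.998]
force: [0.2, -0.5, -0.7]
grip_width: 0.0384
grip_force: 0.0
```

Emit:
{"api": "jog_arm", "payload": {"motion": [[0,0,-0.035,0,0,0,1],[0,0,-0.045,0,0,0,1],[0,0,0,0,0,0,1]]}}

```text
time_s: 10.4
ee_pos: [0.6547, -0.0335, 0.2528]
eef_rot: [3.112, -0.525, 1.001]
force: [-0.1, 0.1, -0.1]
grip_width: 0.0626
grip_force: 0.0
```

```bash
python3 -c "
from h import *
feel(); plan('NR',.09,-.05,4,0,.0025)"
```

```text
t 10.4 q [-0.31  0.39  1.38  0.53  1.24  0.13] th 0.034 Ftool [-0.06 -0.17  0.13] Mtool [-0.02  -0.336  0.062] tau6 0.118 w 0.0626 gf 0.0 tilt [-0.001 -0.01 ]
t 10.4 q [-0.31  0.39  1.38  0.53  1.24  0.13] rv [ 0.01  -0.002  0.084] d tool [-0.1454 -0.008   0.0121] row ang 0.021056876322811283
[-0.036, -0.002, 0.003, 0.002, -0.0, 0.021]
[-0.036, -0.001, 0.003, 0.002, -0.0, 0.021]
[-0.036, -0.0, 0.003, 0.002, -0.0, 0.021]
[-0.036, 0.0, 0.003, 0.002, -0.0, 0.021]
```

Emit:
{"api": "jog_arm", "payload": {"motion": [[-0.036,-0.002,0.003,0.002,0,0.021,1],[-0.036,-0.001,0.003,0.002,0,0.021,1],[-0.036,0,0.003,0.002,0,0.021,1],[-0.037,0,0.003,0.003,0,0.021,1],[0,0,0,0,0,0,1]], "squeeze": 15}}

```text
time_s: 10.9
ee_pos: [0.5808, -0.1297, 0.1611]
eef_rot: [-3.099, -0.52, 0.895]
force: [-0.3, -0.5, 0.8]
grip_width: 0.0939
grip_force: 0.0
```

Emit:
{"api": "jog_arm", "payload": {"motion": [[0,0,0,0,0,0,1]]}}

```text
time_s: 11.0
ee_pos: [0.5832, -0.128, 0.1641]
eef_rot: [-3.104, -0.522, 0.9]
force: [0.4, 0.2, 0.2]
grip_width: 0.0941
grip_force: 0.0
```

```bash
python3 -c "
from h import *
feel(); plan('NR',.016,-.05,2,0,.0025)
for n,r in(('scene',(130,150,290,270)),('top',(220,120,380,260))):
    im=ctrl.camera(n); cv2.imwrite(f'pics/{n}4.png',cv2.resize(im[r[1]:r[3],r[0]:r[2],::-1],None,fx=3.5,fy=3.5))
a=cv2.imread('pics/scene4.png');b=cv2.imread('pics/top4.png');cv2.imwrite('pics/b4.png',cv2.resize(np.vstack([a,b]),None,fx=.65,fy=.65))"
```

```text
t 11.0 q [-0.51  0.4   1.58  0.57  1.18 -0.07] th -0.054 Ftool [0.46 0.17 0.07] Mtool [ 0.046 -0.285  0.042] tau6 -0.142 w 0.0941 gf 0.0 tilt [0.001 0.007]
t 11.0 q [-0.51  0.4   1.58  0.57  1.18 -0.07] rv [-0.007  0.001 -0.004] d tool [0.0016 0.0021 0.0687] row ang 0.0038894157507847063
[0.001, 0.001, 0.034, -0.003, 0.001, -0.002]
[0.001, 0.001, 0.034, -0.003, 0.001, -0.002]
```

View pics/b4.png

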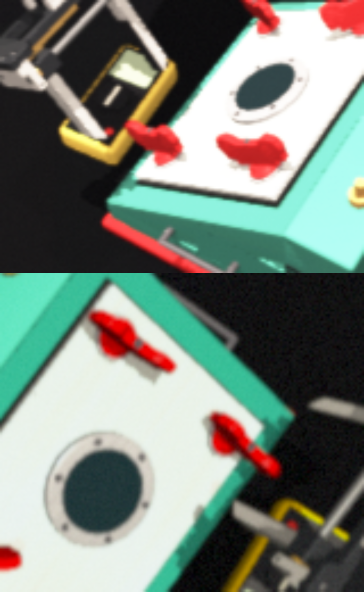

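Emit:
{"api": "jog_arm", "payload": {"motion": [[0.001,0.001,0.035,-0.003,0,0,1],[0.001,0.001,0.034,-0.003,0,0,0],[0,0,0,0,0,0,-1],[0,0,0,0,0,0,-1],[0,0,0,0,0,0,-1]], "squeeze": 15}}

```text
time_s: 11.6
ee_pos: [0.6057, -0.0997, 0.1072]
eef_rot: [-3.113, -0.522, 0.903]
force: [0.2, 0.0, -0.3]
grip_width: 0.0652
grip_force: 0.0
```

Emit:
{"api": "jog_arm", "payload": {"motion": [[0,0,0,0,0,0,-1],[0,0,0,0,0,0,-1],[0,0,0,0,0,0,-1],[0,0,0,0,0,0,-1],[0,0,0,0,0,0,-1]]}}

```text
time_s: 12.1
ee_pos: [0.6051, -0.0994, 0.1055]
eef_rot: [-3.111, -0.522, 0.901]
force: [-0.3, -0.4, -0.0]
grip_width: 0.0256
grip_force: 0.0
```

Emit:
{"api": "jog_arm", "payload": {"motion": [[0,0,0,0,0,0,-1],[0,0,0,0,0,0,-1],[0,0,0,0,0,0,-1],[0,0,0,0,0,0,-1]]}}

```text
time_s: 12.5
ee_pos: [0.6057, -0.0999, 0.106]
eef_rot: [-3.113, -0.522, 0.901]
force: [3.0, -4.3, 4.1]
grip_width: 0.0102
grip_force: 17.5
```

```bash
python3 -c "
from h import *
feel(); plan('NR',.016,-.05,1,0,.0025)"
```

```text
t 12.5 q [-0.44  0.49  1.6   0.6   1.05 -0.09] th -0.052 Ftool [ 0.68  4.9  -4.47] Mtool [-0.945 -0.317 -0.004] tau6 0.014 w 0.0102 gf 17.529999299881638 tilt [ 0.001 -0.001]
t 12.5 q [-0.44  0.49  1.6   0.6   1.05 -0.09] rv [ 0.001  0.001 -0.002] d tool [-0.0007 -0.0007  0.0005] row ang 0.0029574390312177784
[-0.001, -0.001, 0.0, 0.001, 0.001, -0.002]
```

Emit:
{"api": "jog_arm", "payload": {"motion": [[0,0.0005,0,0,0,0,-1],[0,0,0,0,0,0,-1],[0,0,0,0,0,0.1,-1],[0,0,0,0,0,0.1,-1],[0,0,0,0,0,0,-1]], "squeeze": 60}}

```text
time_s: 13.0
ee_pos: [0.606, -0.1002, 0.1059]
eef_rot: [-2.998, -0.504, 0.668]
force: [1.9, -5.3, 4.2]
grip_width: 0.0097
grip_force: 61.3
```

```bash
python3 -c "
from h import *
feel()"
```

```text
t 13.0 q [-0.44  0.49  1.6   0.6   1.05  0.12] th -0.256 Ftool [ 0.48  4.63 -5.24] Mtool [-0.999 -0.216  0.1  ] tau6 1.647 w 0.0097 gf 61.285881388375856 tilt [ 0.001 -0.001]
```

Emit:
{"api": "jog_arm", "payload": {"motion": [[0,0,0,0,0,0.1,-1],[0,0,0,0,0,0,-1]]}}

```text
time_s: 13.2
ee_pos: [0.6061, -0.1004, 0.1059]
eef_rot: [-2.945, -0.487, 0.556]
force: [3.7, -6.4, 3.8]
grip_width: 0.0098
grip_force: 61.2
```

```bash
python3 -c "
from h import *
feel()"
```

```text
t 13.2 q [-0.44  0.49  1.6   0.6   1.05  0.22] th -0.356 Ftool [ 1.55  6.53 -4.8 ] Mtool [-1.248 -0.093  0.032] tau6 1.494 w 0.0098 gf 61.24368208977103 tilt [ 0.    -0.002]
```

Emit:
{"api": "jog_arm", "payload": {"motion": [[0,0,0,0,0,0.1,-1],[0,0,0,0,0,0,-1]]}}

```text
time_s: 13.4
ee_pos: [0.6062, -0.1005, 0.1059]
eef_rot: [-2.895, -0.465, 0.447]
force: [4.0, -6.6, 1.8]
grip_width: 0.0093
grip_force: 61.5
```

```bash
python3 -c "
from h import *
feel()"
```

```text
t 13.4 q [-0.44  0.49  1.6   0.6   1.05  0.31] th -0.456 Ftool [ 1.47  7.17 -3.06] Mtool [-1.491  0.035 -0.27 ] tau6 1.801 w 0.0093 gf 61.53889824618858 tilt [ 0.    -0.002]
```

Emit:
{"api": "jog_arm", "payload": {"motion": [[0,0,0,0,0,0.05,-1],[0,0,0,0,0,0,-1]]}}

```text
time_s: 13.6
ee_pos: [0.6062, -0.1005, 0.1059]
eef_rot: [-2.873, -0.453, 0.396]
force: [4.2, -6.5, 3.5]
grip_width: 0.01
grip_force: 61.6
```

```bash
python3 -c "
from h import *
feel()"
```

```text
t 13.6 q [-0.44  0.49  1.6   0.6   1.05  0.36] th -0.503 Ftool [ 2.77  6.64 -4.47] Mtool [-1.595  0.146 -0.693] tau6 1.478 w 0.01 gf 61.6024697551245 tilt [ 0.    -0.003]
```

Emit:
{"api": "jog_arm", "payload": {"motion": [[0,0,0,0,0,0.03,-1],[0,0,0,0,0,0,-1],[0,0,0,0,0,0,1],[0,0,0,0,0,0,1]]}}

```text
time_s: 14.0
ee_pos: [0.6053, -0.0991, 0.1059]
eef_rot: [-2.855, -0.444, 0.365]
force: [-5.5, 3.0, 9.5]
grip_width: 0.0222
grip_force: 4.1
```

Emit:
{"api": "jog_arm", "payload": {"motion": [[0,0,0,0,0,0,1],[0,0,0,0,0,0,1],[0,0,-0.035,0,0,0,1],[0,0,-0.045,0,0,0,1],[0,0,0,0,0,0,1]]}}

```text
time_s: 14.5
ee_pos: [0.5833, -0.1346, 0.1793]
eef_rot: [-2.862, -0.448, 0.366]
force: [0.6, 0.6, -0.3]
grip_width: 0.0617
grip_force: 0.0
```

```bash
python3 -c "
from h import *
feel(); plan('FL',.09,.63,9,0,.0015)"
```

```text
t 14.5 q [-0.52  0.38  1.56  0.56  1.2   0.41] th -0.531 Ftool [ 0.58 -0.1   0.69] Mtool [-0.158 -0.328  0.061] tau6 0.17 w 0.0617 gf 0.0 tilt [-0.002 -0.005]
t 14.5 q [-0.52  0.38  1.56  0.56  1.2   0.41] rv [ 6.000e-03  1.000e-03 -1.161e+00] d tool [ 0.0159 -0.2543  0.0093] row ang 0.12897723759237067
[0.002, -0.028, 0.001, 0.001, 0.0, -0.129]
[0.005, -0.028, 0.001, 0.001, 0.0, -0.129]
[0.009, -0.027, 0.001, 0.001, 0.0, -0.129]
[0.012, -0.025, 0.001, 0.001, 0.0, -0.129]
[0.015, -0.024, 0.001, 0.001, 0.0, -0.129]
[0.018, -0.022, 0.001, 0.001, 0.0, -0.129]
[0.021, -0.019, 0.001, 0.001, 0.0, -0.129]
[0.023, -0.016, 0.001, 0.001, 0.0, -0.129]
[0.025, -0.013, 0.001, 0.001, 0.0, -0.129]
```

Emit:
{"api": "jog_arm", "payload": {"motion": [[0.002,-0.028,0,0.001,0,-0.129,1],[0.005,-0.028,0,0.001,0,-0.129,1],[0.009,-0.027,0,0.001,0,-0.129,1],[0.012,-0.025,0.001,0.001,0,-0.129,1],[0.015,-0.024,0.001,0.001,0,-0.129,1]], "squeeze": 15}}

```text
time_s: 15.0
ee_pos: [0.5252, -0.0077, 0.2118]
eef_rot: [3.081, -0.52, 1.097]
force: [-0.3, -0.3, -0.3]
grip_width: 0.0938
grip_force: 0.0
```

Emit:
{"api": "jog_arm", "payload": {"motion": [[0.018,-0.022,0.001,0.001,0,-0.129,1],[0.021,-0.019,0.001,0,0,-0.129,1],[0.023,-0.016,0.001,0,0,-0.129,1],[0.025,-0.013,0.001,0,0,-0.129,1],[0,0,0,0,0,0,1]]}}

```text
time_s: 15.5
ee_pos: [0.4798, 0.0929, 0.2411]
eef_rot: [2.817, -0.419, 1.668]
force: [0.2, -0.1, 0.5]
grip_width: 0.0938
grip_force: 0.0
```

Emit:
{"api": "jog_arm", "payload": {"motion": [[0,0,0,0,0,0,1]]}}

```text
time_s: 15.6
ee_pos: [0.4807, 0.0911, 0.2404]
eef_rot: [2.821, -0.421, 1.66]
force: [-0.6, -1.0, -0.1]
grip_width: 0.0939
grip_force: 0.0
```

```bash
python3 -c "
from h import *
feel(); plan('FL',.016,.63,2,0,.0015)
for n,r in(('scene',(200,120,360,240)),('top',(130,160,290,300))):
    im=ctrl.camera(n); cv2.imwrite(f'pics/{n}5.png',cv2.resize(im[r[1]:r[3],r[0]:r[2],::-1],None,fx=3.5,fy=3.5))
a=cv2.imread('pics/scene5.png');b=cv2.imread('pics/top5.png');cv2.imwrite('pics/b5.png',cv2.resize(np.vstack([a,b]),None,fx=.65,fy=.65))"
```

```text
t 15.6 q [-0.14 -0.03  1.9   0.53  1.09 -0.37] th 0.627 Ftool [-0.93 -0.61 -0.51] Mtool [ 0.174 -0.259 -0.005] tau6 -0.174 w 0.0939 gf 0.0 tilt [-0.004  0.006]
t 15.6 q [-0.14 -0.03  1.9   0.53  1.09 -0.37] rv [-0.006 -0.004 -0.003] d tool [0.0004 0.0036 0.0743] row ang 0.003960791661616632
[0.0, 0.002, 0.037, -0.003, -0.002, -0.001]
[0.0, 0.002, 0.037, -0.003, -0.002, -0.001]
```

View pics/b5.png

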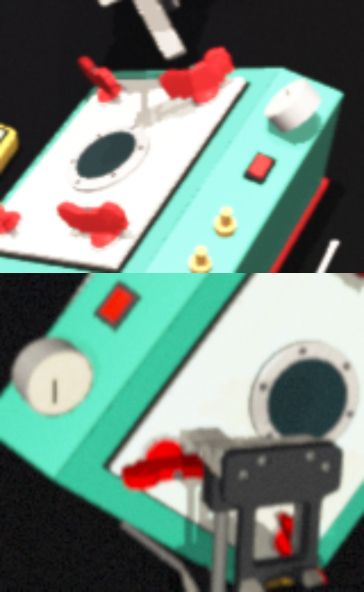

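Emit:
{"api": "jog_arm", "payload": {"motion": [[0,0.002,0.037,-0.003,-0.002,0,1],[0,0.002,0.037,-0.003,-0.002,0,0],[0,0,0,0,0,0,-1],[0,0,0,0,0,0,-1],[0,0,0,0,0,0,-1]], "squeeze": 15}}

```text
time_s: 16.2
ee_pos: [0.5059, 0.1203, 0.1791]
eef_rot: [2.813, -0.416, 1.659]
force: [-0.4, -0.8, 0.5]
grip_width: 0.0658
grip_force: 0.0
```

Emit:
{"api": "jog_arm", "payload": {"motion": [[0,0,0,0,0,0,-1],[0,0,0,0,0,0,-1],[0,0,0,0,0,0,-1],[0,0,0,0,0,0,-1],[0,0,0,0,0,0,-1]]}}

```text
time_s: 16.7
ee_pos: [0.5055, 0.121, 0.178]
eef_rot: [2.814, -0.416, 1.66]
force: [0.2, -1.1, 0.1]
grip_width: 0.0252
grip_force: 0.0
```

Emit:
{"api": "jog_arm", "payload": {"motion": [[0,0,0,0,0,0,-1],[0,0,0,0,0,0,-1],[0,0,0,0,0,0,-1],[0,0,0,0,0,0,-1]]}}

```text
time_s: 17.1
ee_pos: [0.5054, 0.1212, 0.1779]
eef_rot: [2.814, -0.416, 1.66]
force: [-1.7, 1.0, 0.5]
grip_width: 0.0095
grip_force: 15.0
```

```bash
python3 -c "
from h import *
feel(); plan('FL',.016,.63,1,0,.0015)"
```

```text
t 17.1 q [-0.06  0.1   1.92  0.57  0.91 -0.39] th 0.628 Ftool [ 1.27 -1.51 -0.45] Mtool [ 0.341 -0.025 -0.036] tau6 0.047 w 0.0095 gf 14.967379420995712 tilt [ 0. -0.]
t 17.1 q [-0.06  0.1   1.92  0.57  0.91 -0.39] rv [ 0.     0.    -0.002] d tool [ 0.0006 -0.0008  0.0007] row ang 0.0016401805837019672
[0.001, -0.001, 0.001, 0.0, 0.0, -0.002]
```

Emit:
{"api": "jog_arm", "payload": {"motion": [[0,0,0,0,0,0,-1],[0,0,0,0,0,0,-1],[0,0,0,0,0,0.1,-1],[0,0,0,0,0,0.1,-1],[0,0,0,0,0,0,-1]], "squeeze": 60}}

```text
time_s: 17.6
ee_pos: [0.5054, 0.1212, 0.1779]
eef_rot: [2.907, -0.473, 1.445]
force: [-2.3, 1.7, 0.6]
grip_width: 0.0095
grip_force: 60.0
```

```bash
python3 -c "
from h import *
feel()"
```

```text
t 17.6 q [-0.06  0.1   1.92  0.57  0.91 -0.19] th 0.427 Ftool [ 1.53 -2.45 -0.43] Mtool [0.514 0.106 0.001] tau6 1.878 w 0.0095 gf 59.980897307395935 tilt [ 0. -0.]
```

Emit:
{"api": "jog_arm", "payload": {"motion": [[0,0,0,0,0,0.1,-1],[0,0,0,0,0,0,-1]]}}

```text
time_s: 17.8
ee_pos: [0.5054, 0.1212, 0.1779]
eef_rot: [2.957, -0.493, 1.338]
force: [-2.4, 1.7, 0.8]
grip_width: 0.0098
grip_force: 60.0
```

```bash
python3 -c "
from h import *
feel()"
```

```text
t 17.8 q [-0.06  0.1   1.92  0.57  0.91 -0.09] th 0.329 Ftool [ 1.39 -2.61 -0.67] Mtool [ 0.664 -0.004  0.043] tau6 1.68 w 0.0098 gf 59.98082756996155 tilt [ 0. -0.]
```

Emit:
{"api": "jog_arm", "payload": {"motion": [[0,0,0,0,0,0.1,-1],[0,0,0,0,0,0,-1]]}}

```text
time_s: 18.0
ee_pos: [0.5054, 0.1212, 0.1779]
eef_rot: [3.01, -0.508, 1.227]
force: [-3.2, 2.0, 1.7]
grip_width: 0.0097
grip_force: 60.0
```

```bash
python3 -c "
from h import *
feel()"
```

```text
t 18.0 q [-0.06  0.1   1.92  0.57  0.91  0.01] th 0.231 Ftool [ 1.55 -3.56 -1.58] Mtool [ 0.72   0.027 -0.012] tau6 1.671 w 0.0097 gf 59.98084902763367 tilt [ 0. -0.]
```

Emit:
{"api": "jog_arm", "payload": {"motion": [[0,0,0,0,0,0.05,-1],[0,0,0,0,0,0,-1]]}}

```text
time_s: 18.2
ee_pos: [0.5054, 0.1212, 0.1778]
eef_rot: [3.037, -0.514, 1.172]
force: [-3.2, 0.9, 1.9]
grip_width: 0.0096
grip_force: 60.0
```

```bash
python3 -c "
from h import *
feel()"
```

```text
t 18.2 q [-0.06  0.1   1.92  0.57  0.91  0.06] th 0.182 Ftool [ 0.55 -3.07 -2.25] Mtool [ 0.819 -0.017 -0.006] tau6 0.831 w 0.0096 gf 59.9803626537323 tilt [ 0. -0.]
```

Emit:
{"api": "jog_arm", "payload": {"motion": [[0,0,0,0,0,0.08,-1],[0,0,0,0,0,0,-1]]}}

```text
time_s: 18.4
ee_pos: [0.5054, 0.1212, 0.1779]
eef_rot: [3.083, -0.52, 1.079]
force: [-3.9, 1.9, 1.4]
grip_width: 0.0095
grip_force: 60.0
```

```bash
python3 -c "
from h import *
feel()"
```

```text
t 18.4 q [-0.06  0.1   1.92  0.57  0.91  0.14] th 0.102 Ftool [ 0.48 -4.26 -1.55] Mtool [ 0.866 -0.098 -0.444] tau6 1.867 w 0.0095 gf 59.96280133724213 tilt [ 0. -0.]
```

Emit:
{"api": "jog_arm", "payload": {"motion": [[0,0,0,0,0,0.07,-1],[0,0,0,0,0,0,-1]]}}

```text
time_s: 18.6
ee_pos: [0.5054, 0.1212, 0.1779]
eef_rot: [3.123, -0.523, 0.999]
force: [-4.2, 2.2, 1.9]
grip_width: 0.0095
grip_force: 60.3
```

```bash
python3 -c "
from h import *
feel()"
```

```text
t 18.6 q [-0.06  0.1   1.92  0.57  0.91  0.21] th 0.033 Ftool [ 0.53 -4.68 -1.96] Mtool [ 0.98  -0.191 -0.702] tau6 1.901 w 0.0095 gf 60.30234754085541 tilt [ 0. -0.]
```

Emit:
{"api": "jog_arm", "payload": {"motion": [[0,0,0,0,0,0,-1],[0,0,0,0,0,0,-1],[0,0,0,0,0,0.08,-1],[0,0,0,0,0,0.08,-1],[0,0,0,0,0,0,-1]]}}

```text
time_s: 19.1
ee_pos: [0.5054, 0.1212, 0.1779]
eef_rot: [-3.066, -0.519, 0.81]
force: [-5.4, 2.0, 2.5]
grip_width: 0.0095
grip_force: 60.3
```

```bash
python3 -c "
from h import *
feel()"
```

```text
t 19.1 q [-0.06  0.1   1.92  0.57  0.91  0.37] th -0.131 Ftool [-0.74 -5.5  -2.85] Mtool [ 1.089 -0.321 -0.7  ] tau6 2.036 w 0.0095 gf 60.269519090652466 tilt [ 0. -0.]
```

Emit:
{"api": "jog_arm", "payload": {"motion": [[0,0,0,0,0,0.08,-1],[0,0,0,0,0,0.08,-1],[0,0,0,0,0,0,-1]]}}

```text
time_s: 19.4
ee_pos: [0.5054, 0.1212, 0.1779]
eef_rot: [-2.977, -0.499, 0.628]
force: [-5.1, 2.8, 1.7]
grip_width: 0.0098
grip_force: 60.3
```

```bash
python3 -c "
from h import *
feel()"
```

```text
t 19.4 q [-0.06  0.1   1.92  0.57  0.91  0.53] th -0.292 Ftool [-1.34 -5.64 -1.76] Mtool [ 1.082 -0.498 -0.628] tau6 2.031 w 0.0098 gf 60.269562005996704 tilt [ 0. -0.]
```

Emit:
{"api": "jog_arm", "payload": {"motion": [[0,0,0,0,0,0.05,-1],[0,0,0,0,0,0,-1]]}}

```text
time_s: 19.6
ee_pos: [0.5054, 0.1212, 0.1779]
eef_rot: [-2.951, -0.491, 0.574]
force: [-4.8, 1.9, 2.5]
grip_width: 0.0096
grip_force: 60.3
```

```bash
python3 -c "
from h import *
feel()"
```

```text
t 19.6 q [-0.06  0.1   1.92  0.57  0.91  0.58] th -0.34 Ftool [-1.43 -4.79 -2.77] Mtool [ 1.043 -0.572 -0.668] tau6 1.479 w 0.0096 gf 60.3359717130661 tilt [ 0. -0.]
```

Emit:
{"api": "jog_arm", "payload": {"motion": [[0,0,0,0,0,0.04,-1],[0,0,0,0,0,0,-1]]}}

```text
time_s: 19.8
ee_pos: [0.5053, 0.1212, 0.1778]
eef_rot: [-2.931, -0.483, 0.53]
force: [-5.8, 2.7, 2.0]
grip_width: 0.0095
grip_force: 60.4
```

```bash
python3 -c "
from h import *
feel()"
```

```text
t 19.8 q [-0.06  0.1   1.92  0.57  0.91  0.62] th -0.38 Ftool [-2.27 -5.85 -2.26] Mtool [ 1.033 -0.537 -0.689] tau6 1.329 w 0.0095 gf 60.35482048988342 tilt [ 0. -0.]
```

Emit:
{"api": "jog_arm", "payload": {"motion": [[0,0,0,0,0,0.03,-1],[0,0,0,0,0,0,-1]]}}

```text
time_s: 20.0
ee_pos: [0.5053, 0.1212, 0.1778]
eef_rot: [-2.916, -0.476, 0.497]
force: [-4.9, 3.3, 2.2]
grip_width: 0.0094
grip_force: 60.4
```

```bash
python3 -c "
from h import *
feel()"
```

```text
t 20.0 q [-0.06  0.1   1.92  0.57  0.91  0.65] th -0.41 Ftool [-1.41 -5.82 -1.96] Mtool [ 1.039 -0.688 -0.696] tau6 1.182 w 0.0094 gf 60.373817682266235 tilt [ 0. -0.]
```

Emit:
{"api": "jog_arm", "payload": {"motion": [[0,0,0,0,0,0.03,-1],[0,0,0,0,0,0,-1]]}}

```text
time_s: 20.2
ee_pos: [0.5053, 0.1212, 0.1779]
eef_rot: [-2.901, -0.47, 0.464]
force: [-6.1, 2.6, 2.5]
grip_width: 0.0098
grip_force: 60.5
```

```bash
python3 -c "
from h import *
feel()"
```

```text
t 20.2 q [-0.06  0.1   1.92  0.57  0.91  0.68] th -0.44 Ftool [-2.69 -5.94 -2.81] Mtool [ 1.075 -0.618 -0.72 ] tau6 1.211 w 0.0098 gf 60.48444092273712 tilt [ 0. -0.]
```

Emit:
{"api": "jog_arm", "payload": {"motion": [[0,0,0,0,0,0.03,-1],[0,0,0,0,0,0,-1]]}}

```text
time_s: 20.4
ee_pos: [0.5054, 0.1212, 0.1778]
eef_rot: [-2.886, -0.462, 0.432]
force: [-4.4, 3.3, 2.3]
grip_width: 0.0101
grip_force: 61.3
```

```bash
python3 -c "
from h import *
feel()"
```

```text
t 20.4 q [-0.06  0.1   1.92  0.57  0.91  0.71] th -0.469 Ftool [-1.32 -5.48 -1.86] Mtool [ 0.987 -0.681 -0.816] tau6 1.345 w 0.0101 gf 61.27784407697618 tilt [ 0. -0.]
```

Emit:
{"api": "jog_arm", "payload": {"motion": [[0,0,0,0,0,0.03,-1],[0,0,0,0,0,0,-1]]}}

```text
time_s: 20.6
ee_pos: [0.5053, 0.1212, 0.1779]
eef_rot: [-2.872, -0.454, 0.4]
force: [-4.6, 2.6, 2.3]
grip_width: 0.01
grip_force: 62.4
```

```bash
python3 -c "
from h import *
feel()"
```

```text
t 20.6 q [-0.06  0.1   1.92  0.57  0.91  0.74] th -0.499 Ftool [-1.87 -4.93 -2.28] Mtool [ 0.995 -0.723 -0.948] tau6 1.461 w 0.01 gf 62.4271381739527 tilt [ 0. -0.]
```

Emit:
{"api": "jog_arm", "payload": {"motion": [[0,0,0,0,0,0.03,-1],[0,0,0,0,0,0,-1]]}}

```text
time_s: 20.8
ee_pos: [0.5054, 0.1212, 0.1779]
eef_rot: [-2.858, -0.446, 0.368]
force: [-5.4, 3.2, 2.5]
grip_width: 0.0104
grip_force: 63.9
```

```bash
python3 -c "
from h import *
feel()"
```

```text
t 20.8 q [-0.06  0.1   1.92  0.57  0.91  0.77] th -0.529 Ftool [-2.49 -5.85 -2.37] Mtool [ 0.972 -0.772 -1.112] tau6 1.57 w 0.0104 gf 63.92486007884145 tilt [ 0. -0.]
```

Emit:
{"api": "jog_arm", "payload": {"motion": [[0,0,0,0,0,-0.02,-1],[0,0,0,0,0,0,1],[0,0,0,0,0,0,1],[0,0,0,0,0,0,1],[0,0,0,0,0,0,1]]}}

```text
time_s: 21.3
ee_pos: [0.5057, 0.1209, 0.178]
eef_rot: [-2.867, -0.452, 0.387]
force: [-0.2, 0.2, -0.0]
grip_width: 0.0386
grip_force: 0.0
```

Emit:
{"api": "jog_arm", "payload": {"motion": [[0,0,-0.035,0,0,0,1],[0,0,-0.045,0,0,0,1],[0,0,0,0,0,0,1]]}}

```text
time_s: 21.6
ee_pos: [0.4835, 0.0868, 0.2518]
eef_rot: [-2.871, -0.458, 0.387]
force: [0.8, 0.6, -0.7]
grip_width: 0.0626
grip_force: 0.0
```

```bash
python3 -c "
from h import *
feel(); plan('NR',.09,-.52,6,0,.002)"
```

```text
t 21.6 q [-0.15 -0.04  1.88  0.53  1.1   0.78] th -0.509 Ftool [0.52 0.04 1.11] Mtool [-0.104 -0.307  0.042] tau6 0.158 w 0.0626 gf 0.0 tilt [-0.006 -0.005]
t 21.6 q [-0.15 -0.04  1.88  0.53  1.1   0.78] rv [ 0.005 -0.006  0.011] d tool [-0.0264  0.2516  0.0121] row ang 0.002172836454008231
[-0.004, 0.042, 0.002, 0.001, -0.001, 0.002]
[-0.004, 0.042, 0.002, 0.001, -0.001, 0.002]
[-0.004, 0.042, 0.002, 0.001, -0.001, 0.002]
[-0.004, 0.042, 0.002, 0.001, -0.001, 0.002]
[-0.004, 0.042, 0.002, 0.001, -0.001, 0.002]
[-0.004, 0.042, 0.002, 0.001, -0.001, 0.002]
```

Emit:
{"api": "jog_arm", "payload": {"motion": [[-0.004,0.042,0.002,0.001,-0.001,0.002,0.5],[-0.004,0.042,0.002,0.001,-0.001,0.002,0.5],[-0.004,0.042,0.002,0.001,-0.001,0.002,0.5],[-0.004,0.042,0.002,0.001,-0.001,0.002,0.5],[-0.004,0.042,0.002,0.001,-0.001,0.002,0.5]], "squeeze": 15}}

```text
time_s: 22.1
ee_pos: [0.5679, -0.0938, 0.1765]
eef_rot: [-2.857, -0.444, 0.377]
force: [-0.2, 0.2, 1.4]
grip_width: 0.0703
grip_force: 0.0
```

Emit:
{"api": "jog_arm", "payload": {"motion": [[-0.005,0.042,0.002,0,-0.001,0.002,0.5],[0,0,0,0,0,0,0.5],[0,0,0,0,0,0,0.5]]}}

```text
time_s: 22.4
ee_pos: [0.5831, -0.1289, 0.1621]
eef_rot: [-2.855, -0.441, 0.374]
force: [-0.3, -0.6, -0.4]
grip_width: 0.0704
grip_force: 0.0
```

```bash
python3 -c "
from h import *
feel(); plan('NR',.016,-.52,2,0,.002)"
```

```text
t 22.4 q [-0.51  0.4   1.58  0.57  1.18  0.4 ] th -0.525 Ftool [-0.59  0.47  0.05] Mtool [-0.125 -0.323  0.076] tau6 -0.119 w 0.0704 gf 0.0 tilt [0.006 0.005]
t 22.4 q [-0.51  0.4   1.58  0.57  1.18  0.4 ] rv [-0.005  0.006 -0.005] d tool [0.0039 0.0003 0.0674] row ang 0.004948581059123682
[0.002, 0.0, 0.034, -0.003, 0.003, -0.003]
[0.002, 0.0, 0.034, -0.003, 0.003, -0.003]
```

Emit:
{"api": "jog_arm", "payload": {"motion": [[0.002,0,0.034,-0.003,0.003,0,0.5],[0.002,0,0.034,-0.003,0.003,0,0.5],[0,0,0,0,0,0,-1],[0,0,0,0,0,0,-1],[0,0,0,0,0,0,-1]], "squeeze": 15}}

```text
time_s: 22.9
ee_pos: [0.6061, -0.0997, 0.1079]
eef_rot: [-2.864, -0.45, 0.375]
force: [0.2, 0.4, 0.3]
grip_width: 0.0501
grip_force: 0.0
```

Emit:
{"api": "jog_arm", "payload": {"motion": [[0,0,0,0,0,0,-1],[0,0,0,0,0,0,-1],[0,0,0,0,0,0,-1],[0,0,0,0,0,0,-1],[0,0,0,0,0,0,-1]]}}

```text
time_s: 23.4
ee_pos: [0.6061, -0.1002, 0.1062]
eef_rot: [-2.864, -0.449, 0.374]
force: [7.0, -14.9, -6.9]
grip_width: 0.0102
grip_force: 15.3
```

Emit:
{"api": "jog_arm", "payload": {"motion": [[0,0,0,0,0,0,-1],[0,0,0,0,0,0,-1]]}}

```text
time_s: 23.6
ee_pos: [0.6062, -0.1004, 0.1061]
eef_rot: [-2.864, -0.449, 0.374]
force: [3.2, -6.0, -1.9]
grip_width: 0.0105
grip_force: 14.9
```

```bash
python3 -c "
from h import *
feel(); plan('NR',.016,-.52,1,0,.002)"
```

```text
t 23.6 q [-0.44  0.49  1.6   0.6   1.05  0.38] th -0.524 Ftool [-0.11  7.    0.1 ] Mtool [-1.402 -0.34  -0.054] tau6 0.158 w 0.0105 gf 14.907633662223816 tilt [-0.001 -0.004]
t 23.6 q [-0.44  0.49  1.6   0.6   1.05  0.38] rv [ 0.004 -0.001 -0.004] d tool [-0.001  -0.0005  0.0006] row ang 0.005355441983410248
[-0.001, -0.0, 0.001, 0.004, -0.001, -0.004]
```

Emit:
{"api": "jog_arm", "payload": {"motion": [[0,0.0008,0,0,0,0,-1],[0,0,0,0,0,0,-1],[0,0,0,0,0,0.08,-1],[0,0,0,0,0,0.08,-1],[0,0,0,0,0,0,-1]], "squeeze": 60}}

```text
time_s: 24.1
ee_pos: [0.6064, -0.1007, 0.106]
eef_rot: [-2.794, -0.398, 0.205]
force: [0.8, -6.0, 0.4]
grip_width: 0.0101
grip_force: 60.2
```

```bash
python3 -c "
from h import *
feel()"
```

```text
t 24.1 q [-0.44  0.49  1.6   0.6   1.05  0.54] th -0.686 Ftool [-0.21  5.53 -2.58] Mtool [-1.208 -0.236 -0.658] tau6 2.031 w 0.0101 gf 60.1751571893692 tilt [-0.001 -0.003]
```

Emit:
{"api": "jog_arm", "payload": {"motion": [[0,0,0,0,0,0.08,-1],[0,0,0,0,0,0.08,-1],[0,0,0,0,0,0,-1]]}}

```text
time_s: 24.4
ee_pos: [0.6065, -0.101, 0.1059]
eef_rot: [-2.737, -0.34, 0.045]
force: [1.2, -6.6, -0.6]
grip_width: 0.0098
grip_force: 60.2
```

```bash
python3 -c "
from h import *
feel()"
```

```text
t 24.4 q [-0.44  0.49  1.6   0.6   1.05  0.7 ] th -0.846 Ftool [ 0.67  6.47 -1.82] Mtool [-1.571  0.009 -0.695] tau6 2.03 w 0.0098 gf 60.18980920314789 tilt [-0.002 -0.003]
```

Emit:
{"api": "jog_arm", "payload": {"motion": [[0,0,0,0,0,0.06,-1],[0,0,0,0,0,0,-1]]}}

```text
time_s: 24.6
ee_pos: [0.6065, -0.1011, 0.1059]
eef_rot: [-2.719, -0.316, -0.012]
force: [2.2, -8.3, -1.2]
grip_width: 0.0097
grip_force: 60.2
```

```bash
python3 -c "
from h import *
feel()"
```

```text
t 24.6 q [-0.44  0.49  1.6   0.6   1.05  0.76] th -0.905 Ftool [ 1.83  8.35 -1.69] Mtool [-1.731  0.095 -0.646] tau6 1.623 w 0.0097 gf 60.24954378604889 tilt [-0.002 -0.003]
```

Emit:
{"api": "jog_arm", "payload": {"motion": [[0,0,0,0,0,0.04,-1],[0,0,0,0,0,0,-1]]}}

```text
time_s: 24.8
ee_pos: [0.6065, -0.1011, 0.1059]
eef_rot: [-2.707, -0.299, -0.05]
force: [2.8, -7.7, -1.8]
grip_width: 0.0098
grip_force: 60.3
```

```bash
python3 -c "
from h import *
feel()"
```

```text
t 24.8 q [-0.44  0.49  1.6   0.6   1.05  0.8 ] th -0.944 Ftool [ 2.51  7.91 -0.79] Mtool [-1.739  0.276 -0.672] tau6 1.329 w 0.0098 gf 60.29256582973176 tilt [-0.002 -0.004]
```

Emit:
{"api": "jog_arm", "payload": {"motion": [[0,0,0,0,0,0.04,-1],[0,0,0,0,0,0,-1]]}}

```text
time_s: 25.0
ee_pos: [0.6065, -0.1012, 0.1058]
eef_rot: [-2.697, -0.282, -0.088]
force: [2.9, -7.6, -1.3]
grip_width: 0.0098
grip_force: 60.3
```

```bash
python3 -c "
from h import *
feel()"
```

```text
t 25.0 q [-0.44  0.49  1.6   0.6   1.05  0.84] th -0.984 Ftool [ 3.    7.61 -1.13] Mtool [-1.862  0.317 -0.688] tau6 1.327 w 0.0098 gf 60.296602036924014 tilt [-0.002 -0.003]
```

Emit:
{"api": "jog_arm", "payload": {"motion": [[0,0,0,0,0,0.03,-1],[0,0,0,0,0,0,-1]]}}

```text
time_s: 25.2
ee_pos: [0.6065, -0.1013, 0.1058]
eef_rot: [-2.689, -0.27, -0.116]
force: [2.9, -7.7, -1.6]
grip_width: 0.0099
grip_force: 60.3
```

```bash
python3 -c "
from h import *
feel()"
```

```text
t 25.2 q [-0.44  0.49  1.6   0.6   1.05  0.87] th -1.014 Ftool [ 3.25  7.68 -0.92] Mtool [-1.897  0.392 -0.661] tau6 1.181 w 0.0099 gf 60.319481002006796 tilt [-0.002 -0.004]
```

Emit:
{"api": "jog_arm", "payload": {"motion": [[0,0,0,0,0,0.03,-1],[0,0,0,0,0,0,-1]]}}

```text
time_s: 25.4
ee_pos: [0.6065, -0.1012, 0.1058]
eef_rot: [-2.682, -0.256, -0.143]
force: [2.2, -8.7, -1.9]
grip_width: 0.0099
grip_force: 60.8
```

```bash
python3 -c "
from h import *
feel()"
```

```text
t 25.4 q [-0.44  0.49  1.6   0.6   1.05  0.9 ] th -1.044 Ftool [ 2.79  8.68 -1.26] Mtool [-1.917  0.446 -0.798] tau6 1.264 w 0.0099 gf 60.76078134588897 tilt [-0.002 -0.003]
```

Torque is starting to climb; confirm the stop, release, and move to FR (hmm: wings there at about 0.03).

Emit:
{"api": "jog_arm", "payload": {"motion": [[0,0,0,0,0,0.03,-1],[0,0,0,0,0,0,-1],[0,0,0,0,0,0.03,-1],[0,0,0,0,0,0,-1]]}}

```text
time_s: 25.8
ee_pos: [0.6065, -0.1012, 0.1058]
eef_rot: [-2.669, -0.23, -0.198]
force: [3.2, -8.9, -2.8]
grip_width: 0.0106
grip_force: 63.1
```

```bash
python3 -c "
from h import *
feel()"
```

```text
t 25.8 q [-0.44  0.49  1.6   0.6   1.05  0.96] th -1.104 Ftool [ 4.12  8.92 -0.23] Mtool [-1.888  0.515 -0.968] tau6 1.494 w 0.0106 gf 63.13835785724223 tilt [-0.003 -0.003]
```

Emit:
{"api": "jog_arm", "payload": {"motion": [[0,0,0,0,0,-0.02,-1],[0,0,0,0,0,0,1],[0,0,0,0,0,0,1],[0,0,0,0,0,0,1],[0,0,0,0,0,0,1]]}}

```text
time_s: 26.3
ee_pos: [0.6059, -0.0998, 0.1056]
eef_rot: [-2.671, -0.236, -0.179]
force: [0.5, -0.4, 0.1]
grip_width: 0.0391
grip_force: 0.0
```

Emit:
{"api": "jog_arm", "payload": {"motion": [[0,0,-0.035,0,0,0,1],[0,0,-0.045,0,0,0,1],[0,0,0,0,0,0,1]]}}

```text
time_s: 26.6
ee_pos: [0.5839, -0.1351, 0.1799]
eef_rot: [-2.673, -0.244, -0.18]
force: [0.9, 0.5, 0.4]
grip_width: 0.0629
grip_force: 0.0
```

```bash
python3 -c "
from h import *
feel(); plan('FR',.09,.03,8,0,.002)"
```

```text
t 26.6 q [-0.52  0.38  1.56  0.56  1.2   0.97] th -1.082 Ftool [ 0.84 -0.63  0.09] Mtool [-0.208 -0.224  0.096] tau6 0.153 w 0.0629 gf 0.0 tilt [-0.007 -0.004]
t 26.6 q [-0.52  0.38  1.56  0.56  1.2   0.97] rv [ 0.007 -0.005 -1.112] d tool [ 0.0645 -0.1267  0.0112] row ang 0.13896619397889967
[0.008, -0.016, 0.001, 0.001, -0.001, -0.139]
[0.01, -0.015, 0.001, 0.001, -0.001, -0.139]
[0.012, -0.013, 0.001, 0.001, -0.001, -0.139]
[0.014, -0.011, 0.001, 0.001, -0.001, -0.139]
[0.015, -0.009, 0.001, 0.001, -0.001, -0.139]
[0.016, -0.007, 0.001, 0.001, -0.001, -0.139]
[0.017, -0.005, 0.001, 0.001, -0.001, -0.139]
[0.018, -0.002, 0.001, 0.001, -0.001, -0.139]
```

Emit:
{"api": "jog_arm", "payload": {"motion": [[0.008,-0.016,0,0.001,-0.001,-0.139,0.5],[0.01,-0.015,0.001,0.001,-0.001,-0.139,0.5],[0.012,-0.013,0.001,0.001,-0.001,-0.139,0.5],[0.014,-0.011,0.001,0.001,-0.001,-0.139,0.5],[0.015,-0.009,0.001,0.001,0,-0.139,0.5]], "squeeze": 15}}

```text
time_s: 27.1
ee_pos: [0.6272, -0.0661, 0.2156]
eef_rot: [-2.924, -0.48, 0.527]
force: [-0.8, -0.1, 0.1]
grip_width: 0.0706
grip_force: 0.0
```

Emit:
{"api": "jog_arm", "payload": {"motion": [[0.016,-0.007,0.001,0.001,0,-0.139,0.5],[0.017,-0.005,0.001,0,0,-0.139,0.5],[0.018,-0.002,0.001,0,0,-0.139,0.5],[0,0,0,0,0,0,0.5],[0,0,0,0,0,0,0.5]]}}

```text
time_s: 27.6
ee_pos: [0.653, -0.0273, 0.2392]
eef_rot: [3.135, -0.524, 0.99]
force: [0.7, 0.2, -0.1]
grip_width: 0.0706
grip_force: 0.0
```

```bash
python3 -c "
from h import *
feel(); plan('FR',.016,.03,2,0,.002)"
```

```text
t 27.6 q [-0.3   0.4   1.39  0.53  1.23  0.13] th 0.024 Ftool [0.41 0.5  0.34] Mtool [ 0.016 -0.339  0.014] tau6 -0.317 w 0.0706 gf 0.0 tilt [-0.     0.007]
t 27.6 q [-0.3   0.4   1.39  0.53  1.23  0.13] rv [-0.007 -0.    -0.006] d tool [0.0016 0.0031 0.0725] row ang 0.004533749775243906
[0.001, 0.002, 0.036, -0.004, -0.0, -0.003]
[0.001, 0.001, 0.036, -0.004, -0.0, -0.003]
```

Emit:
{"api": "jog_arm", "payload": {"motion": [[0.001,0.002,0.036,-0.004,0,0,0.5],[0.001,0.001,0.036,-0.003,0,0,0.5],[0,0,0,0,0,0,-1],[0,0,0,0,0,0,-1],[0,0,0,0,0,0,-1]], "squeeze": 15}}

```text
time_s: 28.1
ee_pos: [0.6773, 0.0011, 0.1804]
eef_rot: [3.123, -0.525, 0.993]
force: [-0.1, -0.2, -1.0]
grip_width: 0.0502
grip_force: 0.0
```

Emit:
{"api": "jog_arm", "payload": {"motion": [[0,0,0,0,0,0,-1],[0,0,0,0,0,0,-1],[0,0,0,0,0,0,-1],[0,0,0,0,0,0,-1],[0,0,0,0,0,0,-1]]}}

```text
time_s: 28.6
ee_pos: [0.6773, 0.0019, 0.179]
eef_rot: [3.123, -0.524, 0.995]
force: [7.9, -6.2, -1.3]
grip_width: 0.0107
grip_force: 14.8
```

Emit:
{"api": "jog_arm", "payload": {"motion": [[0,0,0,0,0,0,-1],[0,0,0,0,0,0,-1]]}}

```text
time_s: 28.8
ee_pos: [0.6775, 0.0018, 0.179]
eef_rot: [3.123, -0.524, 0.995]
force: [3.2, -3.8, -0.4]
grip_width: 0.0104
grip_force: 14.8
```

```bash
python3 -c "
from h import *
feel(); plan('FR',.016,.03,1,0,.002)"
```

```text
t 28.8 q [-0.24  0.49  1.41  0.55  1.1   0.12] th 0.028 Ftool [-1.47  4.74 -0.25] Mtool [-0.866 -0.391 -0.091] tau6 0.17 w 0.0104 gf 14.77914109826088 tilt [-0.001 -0.002]
t 28.8 q [-0.24  0.49  1.41  0.55  1.1   0.12] rv [ 0.002 -0.001 -0.002] d tool [-0.001  -0.001   0.0015] row ang 0.00277479671712107
[-0.001, -0.001, 0.002, 0.002, -0.001, -0.002]
```

Emit:
{"api": "jog_arm", "payload": {"motion": [[0,0,0,0,0,0,-1],[0,0,0,0,0,0,-1],[0,0,0,0,0,0.08,-1],[0,0,0,0,0,0.08,-1],[0,0,0,0,0,0,-1]], "squeeze": 60}}

```text
time_s: 29.3
ee_pos: [0.6777, 0.0016, 0.179]
eef_rot: [-3.068, -0.519, 0.808]
force: [7.0, -3.7, -2.0]
grip_width: 0.0101
grip_force: 60.0
```

```bash
python3 -c "
from h import *
feel()"
```

```text
t 29.3 q [-0.24  0.49  1.41  0.55  1.1   0.28] th -0.134 Ftool [0.93 7.8  2.24] Mtool [-1.506 -0.207 -0.685] tau6 2.062 w 0.0101 gf 60.01027575228363 tilt [-0.001 -0.003]
```

Emit:
{"api": "jog_arm", "payload": {"motion": [[0,0,0,0,0,0.08,-1],[0,0,0,0,0,0.08,-1],[0,0,0,0,0,0,-1]]}}

```text
time_s: 29.6
ee_pos: [0.6779, 0.0014, 0.179]
eef_rot: [-2.979, -0.501, 0.626]
force: [8.0, -3.9, -3.3]
grip_width: 0.01
grip_force: 60.0
```

```bash
python3 -c "
from h import *
feel()"
```

```text
t 29.6 q [-0.24  0.49  1.41  0.55  1.1   0.44] th -0.294 Ftool [2.12 8.56 3.57] Mtool [-1.952  0.133 -0.701] tau6 2.061 w 0.01 gf 60.03562764963135 tilt [-0.002 -0.003]
```

Emit:
{"api": "jog_arm", "payload": {"motion": [[0,0,0,0,0,0.08,-1],[0,0,0,0,0,0.05,-1],[0,0,0,0,0,0,-1]]}}

```text
time_s: 29.9
ee_pos: [0.678, 0.0012, 0.179]
eef_rot: [-2.912, -0.476, 0.482]
force: [10.0, -4.7, -3.2]
grip_width: 0.01
grip_force: 60.1
```

```bash
python3 -c "
from h import *
feel()"
```

```text
t 29.9 q [-0.24  0.49  1.41  0.55  1.1   0.57] th -0.423 Ftool [4.44 9.91 3.76] Mtool [-2.193  0.493 -0.714] tau6 1.619 w 0.01 gf 60.109053240157664 tilt [-0.002 -0.004]
```

Emit:
{"api": "jog_arm", "payload": {"motion": [[0,0,0,0,0,0.04,-1],[0,0,0,0,0,0,-1]]}}

```text
time_s: 30.1
ee_pos: [0.6781, 0.0011, 0.179]
eef_rot: [-2.893, -0.466, 0.439]
force: [10.5, -5.6, -3.7]
grip_width: 0.0098
grip_force: 60.2
```

```bash
python3 -c "
from h import *
feel()"
```

```text
t 30.1 q [-0.24  0.49  1.41  0.55  1.1   0.61] th -0.462 Ftool [ 4.69 10.8   3.91] Mtool [-2.197  0.522 -0.722] tau6 1.355 w 0.0098 gf 60.16777094453573 tilt [-0.002 -0.004]
```

Emit:
{"api": "jog_arm", "payload": {"motion": [[0,0,0,0,0,0.03,-1],[0,0,0,0,0,0,-1]]}}

```text
time_s: 30.3
ee_pos: [0.6781, 0.0011, 0.179]
eef_rot: [-2.879, -0.459, 0.407]
force: [11.1, -5.8, -4.0]
grip_width: 0.0101
grip_force: 60.5
```

```bash
python3 -c "
from h import *
feel()"
```

```text
t 30.3 q [-0.24  0.49  1.41  0.55  1.1   0.64] th -0.492 Ftool [ 5.3  11.29  4.33] Mtool [-2.266  0.628 -0.783] tau6 1.252 w 0.0101 gf 60.458599934354424 tilt [-0.002 -0.004]
```

Rising at the stop; confirm, release, go to NL.

Emit:
{"api": "jog_arm", "payload": {"motion": [[0,0,0,0,0,0.03,-1],[0,0,0,0,0,0,-1],[0,0,0,0,0,0.03,-1],[0,0,0,0,0,0,-1]]}}

```text
time_s: 30.7
ee_pos: [0.6781, 0.0011, 0.179]
eef_rot: [-2.851, -0.442, 0.343]
force: [9.9, -5.9, -3.3]
grip_width: 0.0107
grip_force: 62.8
```

```bash
python3 -c "
from h import *
feel()"
```

```text
t 30.7 q [-0.24  0.49  1.41  0.55  1.1   0.7 ] th -0.552 Ftool [ 5.21 10.3   3.34] Mtool [-2.2    0.774 -1.01 ] tau6 1.477 w 0.0107 gf 62.82087268307805 tilt [-0.003 -0.004]
```

Emit:
{"api": "jog_arm", "payload": {"motion": [[0,0,0,0,0,0.02,-1],[0,0,0,0,0,0,-1],[0,0,0,0,0,-0.02,-1]]}}

```text
time_s: 31.0
ee_pos: [0.6781, 0.0011, 0.179]
eef_rot: [-2.852, -0.443, 0.345]
force: [9.8, -6.7, -3.7]
grip_width: 0.0106
grip_force: 62.6
```

Emit:
{"api": "jog_arm", "payload": {"motion": [[0,0,0,0,0,0,1],[0,0,0,0,0,0,1],[0,0,0,0,0,0,1],[0,0,0,0,0,0,1]]}}

```text
time_s: 31.4
ee_pos: [0.677, 0.0023, 0.1787]
eef_rot: [-2.848, -0.44, 0.344]
force: [0.3, 0.2, 0.7]
grip_width: 0.0391
grip_force: 0.0
```

Emit:
{"api": "jog_arm", "payload": {"motion": [[0,0,-0.035,0,0,0,1],[0,0,-0.045,0,0,0,1],[0,0,0,0,0,0,1]]}}

```text
time_s: 31.7
ee_pos: [0.6548, -0.0326, 0.2539]
eef_rot: [-2.853, -0.447, 0.344]
force: [0.6, 0.1, -0.7]
grip_width: 0.0636
grip_force: 0.0
```

```bash
python3 -c "
from h import *
feel(); plan('NL',.09,-.52,6,0,.0015)"
```

```text
t 31.7 q [-0.31  0.39  1.38  0.53  1.24  0.72] th -0.549 Ftool [0.22 0.35 0.79] Mtool [-0.112 -0.271  0.012] tau6 0.096 w 0.0636 gf 0.0 tilt [-0.007 -0.005]
t 31.7 q [-0.31  0.39  1.38  0.53  1.24  0.72] rv [ 0.006 -0.007 -0.029] d tool [-0.2357 -0.1038  0.0107] row ang 0.005104993740586151
[-0.039, -0.017, 0.002, 0.001, -0.001, -0.005]
[-0.039, -0.017, 0.002, 0.001, -0.001, -0.005]
[-0.039, -0.018, 0.002, 0.001, -0.001, -0.005]
[-0.039, -0.018, 0.002, 0.001, -0.001, -0.005]
[-0.039, -0.018, 0.002, 0.001, -0.001, -0.005]
[-0.039, -0.018, 0.002, 0.001, -0.001, -0.005]
```

Emit:
{"api": "jog_arm", "payload": {"motion": [[-0.039,-0.017,0.001,0.001,-0.001,0,0.5],[-0.039,-0.017,0.002,0.001,-0.001,0.005,0.5],[-0.039,-0.017,0.002,0.001,-0.001,0,0.5],[-0.039,-0.017,0.002,0.001,-0.001,0,0.5],[-0.039,-0.018,0.002,0.001,-0.001,0,0.5]], "squeeze": 15}}

```text
time_s: 32.2
ee_pos: [0.451, -0.0116, 0.1794]
eef_rot: [-2.841, -0.434, 0.34]
force: [0.2, -0.6, 0.5]
grip_width: 0.0706
grip_force: 0.0
```

Emit:
{"api": "jog_arm", "payload": {"motion": [[-0.04,-0.018,0.002,0.001,-0.001,0,0.5],[0,0,0,0,0,0,0.5],[0,0,0,0,0,0,0.5]]}}

```text
time_s: 32.5
ee_pos: [0.4113, -0.008, 0.1669]
eef_rot: [-2.841, -0.434, 0.34]
force: [-0.3, 0.2, 0.4]
grip_width: 0.0707
grip_force: 0.0
```

```bash
python3 -c "
from h import *
feel(); plan('NL',.016,-.52,2,0,.0015)"
```

```text
t 32.5 q [-0.45 -0.06  2.11  0.59  1.08  0.44] th -0.557 Ftool [-0.04 -0.48 -0.37] Mtool [-0.138 -0.292 -0.001] tau6 -0.146 w 0.0707 gf 0.0 tilt [0.004 0.005]
t 32.5 q [-0.45 -0.06  2.11  0.59  1.08  0.44] rv [-0.005  0.004 -0.037] d tool [0.0014 0.0024 0.071 ] row ang 0.018704393115469974
[0.001, 0.001, 0.036, -0.002, 0.002, -0.018]
[0.001, 0.001, 0.036, -0.002, 0.002, -0.018]
```

Emit:
{"api": "jog_arm", "payload": {"motion": [[0.001,0.001,0.036,-0.002,0.002,-0.018,0.5],[0.001,0.001,0.035,-0.002,0.002,-0.018,0.5],[0,0,0,0,0,0,-1],[0,0,0,0,0,0,-1],[0,0,0,0,0,0,-1]], "squeeze": 15}}

```text
time_s: 33.0
ee_pos: [0.4346, 0.0197, 0.1067]
eef_rot: [-2.862, -0.449, 0.377]
force: [-0.4, -0.1, -0.3]
grip_width: 0.05
grip_force: 0.0
```

Emit:
{"api": "jog_arm", "payload": {"motion": [[0,0,0,0,0,0,-1],[0,0,0,0,0,0,-1],[0,0,0,0,0,0,-1],[0,0,0,0,0,0,-1],[0,0,0,0,0,0,-1]]}}

```text
time_s: 33.5
ee_pos: [0.4338, 0.0203, 0.1055]
eef_rot: [-2.861, -0.448, 0.377]
force: [-0.1, 2.0, 2.7]
grip_width: 0.0103
grip_force: 14.7
```

Emit:
{"api": "jog_arm", "payload": {"motion": [[0,0,0,0,0,0,-1],[0,0,0,0,0,0,-1]]}}

```text
time_s: 33.7
ee_pos: [0.4339, 0.0203, 0.1055]
eef_rot: [-2.861, -0.448, 0.377]
force: [-1.6, -0.2, 3.2]
grip_width: 0.0104
grip_force: 14.7
```

```bash
python3 -c "
from h import *
feel(); plan('NL',.016,-.52,1,0,.0015)"
```

```text
t 33.7 q [-0.35  0.08  2.14  0.67  0.89  0.36] th -0.52 Ftool [ 0.02 -1.34 -3.31] Mtool [ 0.147 -0.162 -0.158] tau6 0.136 w 0.0104 gf 14.725604206323624 tilt [0.001 0.001]
t 33.7 q [-0.35  0.08  2.14  0.67  0.89  0.36] rv [-0.001  0.001 -0.   ] d tool [-0.0007  0.0003 -0.0001] row ang 0.0016712348444049765
[-0.001, 0.0, -0.0, -0.001, 0.001, -0.0]
```

Emit:
{"api": "jog_arm", "payload": {"motion": [[0,0,0,0,0,0,-1],[0,0,0,0,0,0,-1],[0,0,0,0,0,0.08,-1],[0,0,0,0,0,0.08,-1],[0,0,0,0,0,0,-1]], "squeeze": 60}}

```text
time_s: 34.2
ee_pos: [0.4339, 0.0202, 0.1055]
eef_rot: [-2.792, -0.398, 0.21]
force: [-0.9, -0.2, 3.6]
grip_width: 0.0099
grip_force: 59.8
```

```bash
python3 -c "
from h import *
feel()"
```

```text
t 34.2 q [-0.35  0.08  2.14  0.67  0.89  0.52] th -0.681 Ftool [ 0.54 -1.19 -3.43] Mtool [ 0.02  -0.124 -0.749] tau6 2.19 w 0.0099 gf 59.84538259799592 tilt [0.001 0.001]
```

Emit:
{"api": "jog_arm", "payload": {"motion": [[0,0,0,0,0,0.08,-1],[0,0,0,0,0,0.08,-1],[0,0,0,0,0,0,-1]]}}

```text
time_s: 34.5
ee_pos: [0.434, 0.0201, 0.1055]
eef_rot: [-2.735, -0.34, 0.052]
force: [-0.9, -2.3, 3.0]
grip_width: 0.0102
grip_force: 59.9
```

```bash
python3 -c "
from h import *
feel()"
```

```text
t 34.5 q [-0.35  0.08  2.14  0.67  0.89  0.68] th -0.839 Ftool [ 0.    0.84 -3.83] Mtool [-0.211 -0.096 -0.612] tau6 2.185 w 0.0102 gf 59.8566202505026 tilt [0.001 0.001]
```

Emit:
{"api": "jog_arm", "payload": {"motion": [[0,0,0,0,0,0.08,-1],[0,0,0,0,0,0.05,-1],[0,0,0,0,0,0,-1]]}}

```text
time_s: 34.8
ee_pos: [0.434, 0.0201, 0.1055]
eef_rot: [-2.697, -0.287, -0.071]
force: [-0.1, -2.8, 3.9]
grip_width: 0.0101
grip_force: 59.9
```

```bash
python3 -c "
from h import *
feel()"
```

```text
t 34.8 q [-0.35  0.08  2.14  0.67  0.89  0.8 ] th -0.968 Ftool [ 1.17  0.88 -4.57] Mtool [-0.405 -0.005 -0.687] tau6 1.693 w 0.0101 gf 59.9244797998108 tilt [0.001 0.001]
```

Emit:
{"api": "jog_arm", "payload": {"motion": [[0,0,0,0,0,0.04,-1],[0,0,0,0,0,0,-1]]}}

```text
time_s: 35.0
ee_pos: [0.4339, 0.0201, 0.1054]
eef_rot: [-2.687, -0.269, -0.108]
force: [0.5, -2.7, 3.7]
grip_width: 0.01
grip_force: 60.1
```

```bash
python3 -c "
from h import *
feel()"
```

```text
t 35.0 q [-0.35  0.08  2.14  0.67  0.89  0.84] th -1.008 Ftool [ 1.75  0.88 -4.17] Mtool [-0.545  0.008 -0.681] tau6 1.4 w 0.01 gf 60.093953646719456 tilt [0.001 0.001]
```

Emit:
{"api": "jog_arm", "payload": {"motion": [[0,0,0,0,0,0.03,-1],[0,0,0,0,0,0,-1]]}}

```text
time_s: 35.2
ee_pos: [0.434, 0.0201, 0.1055]
eef_rot: [-2.68, -0.256, -0.136]
force: [0.9, -3.5, 3.4]
grip_width: 0.0105
grip_force: 61.0
```

```bash
python3 -c "
from h import *
feel()"
```

```text
t 35.2 q [-0.35  0.08  2.14  0.67  0.89  0.87] th -1.038 Ftool [ 2.17  1.7  -4.11] Mtool [-0.589  0.059 -0.857] tau6 1.353 w 0.0105 gf 60.97042593173683 tilt [0.001 0.001]
```

Emit:
{"api": "jog_arm", "payload": {"motion": [[0,0,0,0,0,0.03,-1],[0,0,0,0,0,0,-1],[0,0,0,0,0,0.03,-1],[0,0,0,0,0,0,-1]]}}

```text
time_s: 35.6
ee_pos: [0.4339, 0.0201, 0.1055]
eef_rot: [-2.666, -0.228, -0.192]
force: [0.7, -4.0, 3.2]
grip_width: 0.0107
grip_force: 63.8
```

```bash
python3 -c "
from h import *
feel()"
```

```text
t 35.6 q [-0.35  0.08  2.14  0.67  0.89  0.94] th -1.098 Ftool [ 2.18  2.06 -4.24] Mtool [-0.643  0.17  -1.037] tau6 1.579 w 0.0107 gf 63.84628040716052 tilt [0.001 0.   ]
```

Emit:
{"api": "jog_arm", "payload": {"motion": [[0,0,0,0,0,-0.02,-1],[0,0,0,0,0,0,1],[0,0,0,0,0,0,1],[0,0,0,0,0,0,1],[0,0,0,0,0,0,1]]}}

```text
time_s: 36.1
ee_pos: [0.4336, 0.0205, 0.1052]
eef_rot: [-2.669, -0.235, -0.175]
force: [-0.3, -0.7, -0.3]
grip_width: 0.0394
grip_force: 0.0
```

Emit:
{"api": "jog_arm", "payload": {"motion": [[0,0,-0.035,0,0,0,1],[0,0,-0.045,0,0,0,1],[0,0,-0.045,0,0,0,1],[0,0,0,0,0,0,1],[0,0,0,0,0,0,1]]}}

```text
time_s: 36.6
ee_pos: [0.3983, -0.0314, 0.2138]
eef_rot: [-2.67, -0.237, -0.176]
force: [0.0, 0.4, 0.0]
grip_width: 0.0794
grip_force: 0.0
```

```bash
python3 -c "
from h import *
feel()
for n,r in(('scene',(150,120,350,280)),('top',(150,100,350,310))):
    im=ctrl.camera(n); cv2.imwrite(f'pics/{n}6.png',cv2.resize(im[r[1]:r[3],r[0]:r[2],::-1],None,fx=1.6,fy=1.6))
a=cv2.imread('pics/scene6.png');b=cv2.imread('pics/top6.png');cv2.imwrite('pics/b6.png',np.vstack([a,b]))"
```

```text
t 36.6 q [-0.52 -0.13  2.06  0.56  1.22  0.97] th -1.081 Ftool [-0.05 -0.4   0.15] Mtool [-0.254 -0.277  0.057] tau6 -0.005 w 0.0794 gf 0.0 tilt [0. 0.]
```

View pics/b6.png

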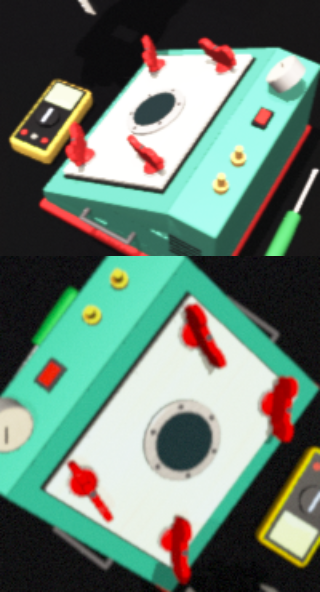

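All four wings have turned clockwise (top-half crop near 150,155 and 215,50; lower-half crop near 85,485 and 180,550). The multimeter and screwdriver haven't moved, and the gripper is clear.

```bash
python3 -c "
from station import ctrl
print(ctrl.hand_in())"
```

```text
the job is handed in; nothing more can be done
None
```

I brought all four wing screws snug in cross order, then turned each one home crosswise until the torque climbed at its stop (0.97 to 1.11 N m). The lower right only reached 0.97, just short of the 1 N m sign. I released the gripper, left the multimeter and screwdriver where they lay, and handed the job in at about 37 s; no verdict came back.

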